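# Pack the finishing kit tray from its corner

## Robot

A 6-joint arm with a two-finger parallel gripper is mounted at the origin on a cart in front of the work surface, level with it; the furniture and walls round the work are solid. World frame = base frame: x ahead of the robot, y to its left, z up, the work surface at z = 0. Lengths are in m, angles in rad, forces in N, time in s.
With the tool pointing down it reaches from about 0.375 to 0.975 m from the base axis. Payload 3.8 kg.
Tool frame: the origin (TCP) lies at the very end of the fingers, on their centre line; the grasp point (between the pads) lies 19 mm behind it; z points along the fingers, y is the line along which they close (so a half turn about z gives the same grasp; the last joint's range is limited). The gripper opens to 88 mm and grips with 3 to 60 N. Pads are 18 mm wide; open, the fingers measure 123 mm over their backs; the gripper's body (75 mm by 187 mm) begins 45 mm behind the grasp point.
Start: joints at [1.223, 0.264, 1.604, -0, 1.274, -0.037], TCP at [0.206, 0.643, 0.239] pointing down, gripper open.
Joint ranges: [-2.63, 2.63], [-0.94, 2.18], [0.31, 2.57], [-1.31, 4.45], [0, 2.66], [-2.55, 2.55]. Speed limits (rad/s): [2.57, 2.57, 3.14, 3.14, 3.14, 3.14].

## Interface

Orientations are given as a rotation vector (axis times angle).
In Python, from workcell import arm, imaging gives the robot as it stands.
- The arm moves only by the tool send_rows, never from a script. Its argument "moves" is a list of rows, each an object with "dp": the shift along the tool's x, y, z in m, a list of three; "roll": the turn about the tool's z in degrees; "fingers": the closure in counts, from 0 (fully open) to 255 (shut). A call has 1 to 10 rows; each row shifts and turns the commanded pose from where the row before left it, along the tool's axes as they then stand; what a row does not reach is not made up. A row lasts 1/12 s, in which the tool goes at most 41.7 mm and 7.16 degrees, less where a joint would pass 70% of its speed; a pose out of reach is approached as far as the arm can. A call with a gripper value outside its range is refused whole. The fingers move at their own pace and stop on an object; "newtons" is the grip in N (left out, the last holds). Time passes only in rows, so rows that do not move let the fingers close. It gives the time, the measured TCP pose, the force, the opening and the grip force at its end, in the units of the state.
- arm.get_state(): the state, without advancing time (a new reading comes with each control period).
- imaging.snapshot(name): name is "side" or "top"; returns a dict with "frame" (480x640x3 uint8, red, green, blue), "fx", "fy", "cx", "cy" (pixels), "xyz" and "orientation" of the camera in the world. Camera axes: x right, y down, z forward; pixel columns grow to the right and rows downward; lengths in m; the calibration is good to about 2 mm. A picture is of the moment at which its call begins. There is no depth.
- arm.close_job(): hands the job in; it is judged then, once.
The state is a dict: "time_s": time; "joint_positions": joint angles; "dq": joint speeds; "tau": joint torques, N m; "eef_pos": TCP position; "tool_rot": TCP orientation; "ft_force": force on the tool from outside, world axes, zero at the start; "ft_torque": the same for the moment, N m; "grip_width": opening from 0.0 (shut) to 1.0 (fully open); "grasp_force": force on a finger pad.
Only numpy, scipy, OpenCV 4.12 (cv2) and the standard library are available. Lean on these libraries where they do the work, as an engineer would, in place of code of your own. Each camera call takes 0.05 s, during which the arm holds its last target. There are 200 camera calls.

## Task

Pack the tray from its far right corner, everything lying flat, lengthwise front to back and hard up against the back wall: first the white foam offcut against the right-hand wall, then the brown sanding block tight against the foam, then the green tin tight against the block. Bring them in one at a time and push each snugly home, with no gaps, before the next enters the tray; only then swing the red-knobbed lever fully in along the tin. Leave all the other things standing as they are.

Things in the scene. Friction and masses are not known exactly. Their poses are not given: they have to be found in the camera images.
- tray: kit tray fixed on the table: 6 mm plywood base 158 mm deep (x) by 240 mm wide (y), two aluminium walls 8 mm thick, 20 mm above the base: the back wall, far from the robot, and the right-hand wall; front and left are open. Origin under the middle of the base at table height; x points to the back wall, y to the left, z up.
- corner (a point): reference corner: where the inner faces of back wall and right-hand wall meet, on top of the base (6 mm above the table). Axes as the tray's: the inside lies at negative x and positive y; the base runs 150 mm to the front and 232 mm to the left of it.
- lever (a joint): steel lever on an upright pivot at the tray's left end: bar 13 mm wide, 108 mm long, 4 to 17 mm above the base. 0 = fully in (at its stop), bar parallel to the right wall, tip toward the back wall, inner face 182 mm from the right wall; grows as it swings outward (anticlockwise from above), 1.57 = pointing left, at most 2.0. Stays where left; about 1 N at the knob moves it.
- pivot (a point): pivot axis of the lever, 3 mm above the tray's base, 128 mm in front of the back wall and 188.5 mm left of the right-hand wall
- knob (a point): middle of the grip of the lever's upright round red knob, 98 mm from the pivot axis; the knob is 16 mm in diameter and its top is 19 mm above this point (60 mm above the table)
- foam: white foam offcut, 60 (x) by 139 (y) by 45 mm high, sides leaning in slightly toward the top (about 2 mm on the long sides, 8 mm on the ends); about 30 to 50 g. Origin at the centre of its underside, y along its length.
- block: brown cork sanding block, 56 (x) by 101 (y) by 26 mm high, about 70 g. Origin at the centre of its underside, y along its length.
- tin: flat green tin, its lid fixed shut, 63 (x) by 95 (y) by 20 mm high, about 90 g. Origin at the centre of its underside, y along its length.
- pot_grey: bystander, not to be disturbed: grey paint pot with black cap, 61x50x55 mm. Origin at the middle of its underside.
- pot_green: bystander, not to be disturbed: green paint pot with white cap, 54x44x61 mm. Origin at the middle of its underside.
- glue: bystander, not to be disturbed: white glue squeeze bottle with red nozzle, 47x58x164 mm. Origin at the middle of its underside.
- medium: bystander, not to be disturbed: white squeeze bottle with black nozzle, 40x50x132 mm. Origin at the middle of its underside.
- driver: bystander, not to be disturbed: black-handled screwdriver lying flat, 198 mm long, 28 mm high. Origin at the middle of its underside; it lies along its y axis, handle toward +y.
- tape: bystander, not to be disturbed: orange tape measure lying flat, 66x78x38 mm. Origin at the middle of its underside.

How it is judged:
On the way, in this order (a step that is already met when the one before it is completed fails the run):
1. the foam is pushed home in the corner while the sanding block and the tin are still outside the tray (x of foam in the frame of corner between -0.0745 and -0.0665 m and y of foam in the frame of corner between 0.0267 and 0.0337 m and z of foam in the frame of corner between -0.004 and 0.004 m and angle between the y axis of foam and the x axis of tray, either way round below 0.07 rad and angle between foam's own z axis and vertical below 0.08 rad and (x of block in the frame of corner below -0.16 m or y of block in the frame of corner above 0.22 m) and (x of tin in the frame of corner below -0.16 m or y of tin in the frame of corner above 0.22 m)), for 0.2 s.
2. the sanding block is pushed home against the foam and the back wall while the tin is still outside the tray (x of foam in the frame of corner between -0.0745 and -0.0665 m and y of foam in the frame of corner between 0.0267 and 0.0337 m and z of foam in the frame of corner between -0.004 and 0.004 m and angle between the y axis of each of foam, block and the x axis of tray, either way round below 0.07 rad and angle between each of foam, block's own z axis and vertical below 0.08 rad and x of block in the frame of corner between -0.0555 and -0.0475 m and y of block in the frame of corner between 0.0845 and 0.0935 m and z of block in the frame of corner between -0.004 and 0.004 m and (x of tin in the frame of corner below -0.16 m or y of tin in the frame of corner above 0.22 m)), for 0.2 s.
3. the tin is pushed home against the block and the back wall while the lever is still out (x of foam in the frame of corner between -0.0745 and -0.0665 m and y of foam in the frame of corner between 0.0267 and 0.0337 m and z of foam in the frame of corner between -0.004 and 0.004 m and angle between the y axis of each of foam, block, tin and the x axis of tray, either way round below 0.07 rad and angle between each of foam, block, tin's own z axis and vertical below 0.08 rad and x of block in the frame of corner between -0.0555 and -0.0475 m and y of block in the frame of corner between 0.0845 and 0.0935 m and z of block in the frame of corner between -0.004 and 0.004 m and x of tin in the frame of corner between -0.053 and -0.045 m and y of tin in the frame of corner between 0.1445 and 0.1555 m and z of tin in the frame of corner between -0.004 and 0.004 m and value of joint lever above 0.5 rad), for 0.2 s.
At the end, for the whole second after the job is handed in: foam, block and tin lie flat in this order from the right wall, square within 0.07 rad, each within 5 mm of the back wall; gaps from the right wall up to foam, block, tin add up to at most 4, 6, 8 mm; lever under 0.06 rad; all at rest (x of foam in the frame of corner between -0.0745 and -0.0665 m and y of foam in the frame of corner between 0.0267 and 0.0337 m and z of foam in the frame of corner between -0.004 and 0.004 m and angle between the y axis of each of foam, block, tin and the x axis of tray, either way round below 0.07 rad and angle between each of foam, block, tin's own z axis and vertical below 0.08 rad and x of block in the frame of corner between -0.0555 and -0.0475 m and y of block in the frame of corner between 0.0845 and 0.0935 m and z of block in the frame of corner between -0.004 and 0.004 m and x of tin in the frame of corner between -0.053 and -0.045 m and y of tin in the frame of corner between 0.1445 and 0.1555 m and z of tin in the frame of corner between -0.004 and 0.004 m and value of joint lever below 0.06 rad and linear speed of each of foam, block, tin below 0.02 m/s); the robot touches nothing.
It fails at once if a bystander is shoved more than 25 mm from where it stood (distance of any of pot_grey, pot_green, glue, medium, driver, tape from where it was at the start of the episode above 0.025 m).
It fails at once if a pot, a bottle or the tape measure is tipped over (angle between any of pot_grey, pot_green, glue, medium, tape's own z axis and vertical above 0.5 rad).
It also fails if it takes over 72 s, if anything falls off the work surface, if the arm or the gripper's body presses on something with over 40 N, if the wrist force passes 120 N, or if a joint passes its speed limit or range.

## Working session

There is one attempt and no reset: what is moved stays moved. The work goes in short steps, Python scripts to look and compute and a tool call to move; the robot and the scene stay as the last step left them, time stands still between calls to the robot, and variables do not carry over. Pictures are saved under pics/ and viewed, at most 10 in all, crops included, and the job is handed in when it is done.

Besides the shell and the picture viewer there is one more tool, called after ">>>" by a JSON object that holds its "api" and its "payload". send_rows: Moves the arm, as the interface text tells. Its arguments: {"type":"object","properties":{"moves":{"type":"array","items":{"type":"object","properties":{"dp":{"type":"array","items":{"type":"number"}},"roll":{"type":"number"},"fingers":{"type":"number"}}}},"newtons":{"type":"number"}},"required":["moves"]}

```bash
mkdir -p pics
cat > h.py <<'E'
import numpy as np, cv2
from scipy.spatial.transform import Rotation as R
from workcell import arm, imaging
def snap(n,save=None):
    s=imaging.snapshot(n)
    if save: cv2.imwrite('pics/'+save+'.png',cv2.cvtColor(np.asarray(s['frame']),cv2.COLOR_RGB2BGR))
    return s
def ray(s,u,v):
    Rm=R.from_rotvec(s['orientation']).as_matrix() if np.size(s['orientation'])==3 else np.array(s['orientation'])
    return np.array(s['xyz']),Rm@np.array([(u-s['cx'])/s['fx'],(v-s['cy'])/s['fy'],1.])
def onz(s,u,v,z):
    o,d=ray(s,u,v); return o+d*(z-o[2])/d[2]
def proj(s,p):
    Rm=R.from_rotvec(s['orientation']).as_matrix(); c=Rm.T@(np.array(p)-np.array(s['xyz']))
    return np.array([s['cx']+s['fx']*c[0]/c[2],s['cy']+s['fy']*c[1]/c[2]])
E
python3 - <<'E'
from h import *
for n in('top','side'):
    s=snap(n,n+'0'); print(n,{k:s[k] for k in s if k!='frame'})
print(arm.get_state())
E
```

```text
top {'fx': 518.8370812347459, 'fy': 518.8370812347459, 'cx': 319.9147746615647, 'cy': 239.17586674799335, 'xyz': array([0.40945739, 0.05052928, 1.21256127]), 'orientation': array([-2.12288423,  2.15300196, -0.17365105])}
side {'fx': 450.07677999105215, 'fy': 450.07677999105215, 'cx': 316.5416036904305, 'cy': 240.02361870945484, 'xyz': array([ 0.20527303, -0.6653766 ,  0.61329883]), 'orientation': array([-2.12231673,  0.53396259, -0.29228881])}
{'time_s': 0.1, 'joint_positions': array([ 1.22307074e+00,  2.64664900e-01,  1.60518637e+00,  1.55365266e-05,
        1.27372085e+00, -3.68848298e-02]), 'dq': array([-8.56964524e-04, -1.30676576e-03, -3.16044785e-03, -4.39205582e-04,
        3.29180498e-05,  9.65482246e-04]), 'tau': array([ 1.49819414e-03, -5.03624547e+01, -3.58068037e+01,  7.30010192e-02,
        2.33481161e-02, -2.62628856e-05]), 'eef_pos': array([0.20622917, 0.64206828, 0.2375488 ]), 'tool_rot': array([-4.86250200e-01, -3.10333488e+00,  3.04717556e-03]), 'ft_force': array([ 0.2198252 ,  0.00873974, -0.50399654]), 'ft_torque': array([ 0.01279096, -0.03671701, -0.03842731]), 'grasp_force': 0.0, 'grip_width': 0.9997018677500912}
```

View pics/top0.png

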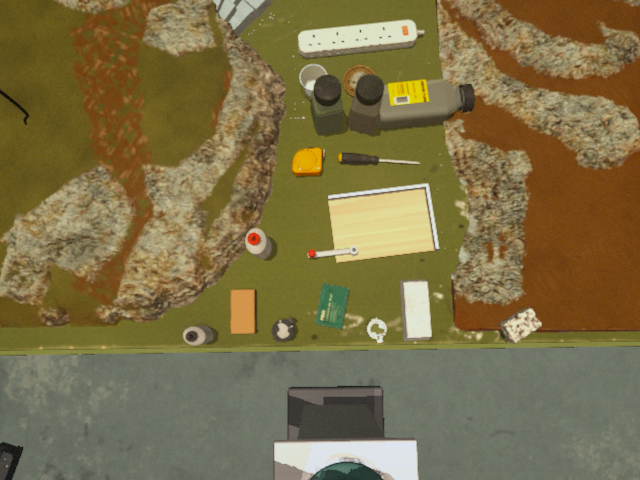

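View pics/side0.png

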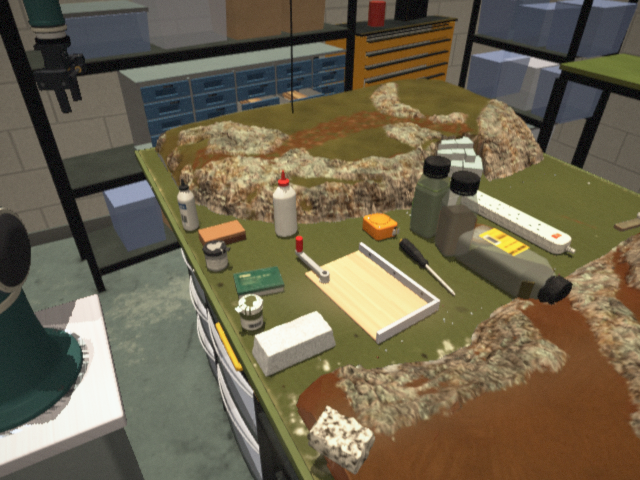

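The top view shows the tray centred at about (383,223), foam (416,310), block (243,312), tin (333,306), lever knob (313,254) and pivot (353,251). The side view agrees with this. Next I measure the poses.

Run:
```python
from h import *
s=snap('top'); im=cv2.cvtColor(s['frame'],cv2.COLOR_RGB2HSV)
H,S,V=[im[...,i].astype(int) for i in range(3)]
for (u,v) in [(416,310),(243,312),(325,315),(383,223),(370,190),(433,215),(313,254),(340,252),(460,240)]: print((u,v),im[v,u])
def rect(name,m,box,z):
    x0,y0,x1,y1=box; mm=np.zeros(m.shape,np.uint8); mm[y0:y1,x0:x1]=m[y0:y1,x0:x1]*255
    mm=cv2.morphologyEx(mm,cv2.MORPH_CLOSE,np.ones((3,3)))
    cs,_=cv2.findContours(mm,cv2.RETR_EXTERNAL,cv2.CHAIN_APPROX_NONE); c=max(cs,key=cv2.contourArea)
    P=np.array([onz(s,*p[0],z)[:2] for p in c],np.float32)*1000
    r=cv2.minAreaRect(P); print(name,'c',np.round(r[0],1),'size',np.round(r[1],1),'ang',round(r[2],2),'px',np.round(cv2.boundingRect(c)), 'corners',np.round(cv2.boxPoints(r)).tolist())
rect('foam',(S<40)&(V>150),(395,270,440,350),.045)
rect('block',(H<20)&(S>100)&(V>90),(220,280,265,345),.026)
rect('tin',(H>65)&(H<95)&(S>90),(305,275,360,340),.020)
rect('base',(H>12)&(H<28)&(S>40)&(V>150),(325,185,440,268),.006)
rect('walls',(S<40)&(V>150),(325,180,442,255),.026)
rect('knob',((H<8)|(H>172))&(S>150),(303,244,322,264),.06)
for n,p in dict(pot_grey=(285,329),pot_green=(377,329)).items(): print(n,onz(s,*p,.058))
```

```text
(416, 310) [ 35  19 229]
(243, 312) [ 16 166 210]
(325, 315) [ 63  96 122]
(383, 223) [ 25  92 225]
(370, 190) [ 30  18 185]
(433, 215) [ 32  25 196]
(313, 254) [  5 234 223]
(340, 252) [ 28  28 225]
(460, 240) [ 28 156 119]
foam c [ 438.2 -166.9] size [122.6  54. ] ang 1.62 px [404 282  28  56] corners [[376.0, -142.0], [378.0, -196.0], [500.0, -192.0], [499.0, -138.0]]
block c [440.  225.7] size [100.   56.5] ang 0.78 px [230 289  26  45] corners [[390.0, 253.0], [390.0, 197.0], [490.0, 198.0], [490.0, 255.0]]
tin c [450.   22.7] size [55.8 92.2] ang 81.01 px [318 284  28  44] corners [[400.0, 2.0], [491.0, -12.0], [500.0, 43.0], [409.0, 57.0]]
base c [638.7 -86.5] size [154.8 257.8] ang 6.37 px [325 187 110  76] corners [[547.0, 33.0], [576.0, -223.0], [730.0, -206.0], [701.0, 50.0]]
walls c [ 698.2 -126.2] size [283.3 133.1] ang 63.75 px [328 183 111  66] corners [[576.0, -224.0], [695.0, -283.0], [821.0, -29.0], [701.0, 30.0]]
knob c [564.4  68.4] size [14.4 14.3] ang 43.99 px [308 250   7   8] corners [[554.0, 69.0], [564.0, 58.0], [575.0, 68.0], [565.0, 79.0]]
pot_grey [0.39851677 0.12731434 0.058     ]
pot_green [ 0.39567599 -0.07440172  0.058     ]
```

```bash
cat > tray.py <<'E'
from h import *
s=snap('top','t1'); S=cv2.GaussianBlur(cv2.cvtColor(s['frame'],cv2.COLOR_RGB2HSV),(3,3),0)[...,1].astype(float)
def cross(vals,thr,start):   # first falling crossing, subpixel
    for i in range(start,len(vals)-1):
        if vals[i]>=thr>vals[i+1]: return i+(vals[i]-thr)/(vals[i]-vals[i+1])
back=[onz(s,u,230-cross(S[230::-1,u],55,0),.006)[:2] for u in range(340,425,3)]
right=[onz(s,400+cross(S[v,400:],55,0),v,.006)[:2] for v in range(196,246,3)]
def line(P):
    vx,vy,x,y=cv2.fitLine(np.array(P,np.float32),cv2.DIST_HUBER,0,1e-5,1e-5).ravel(); d=np.array([vx,vy]);p=np.array([x,y])
    print('ang',np.degrees(np.arctan2(vy,vx)),'rms mm',1e3*np.sqrt(np.mean(((np.array(P)-p)@[-vy,vx])**2))); return p,d
pb,db=line(back); pr,dr=line(right)
t=np.linalg.solve(np.c_[db,-dr],pr-pb); C=pb+t[0]*db; print('corner',C)
a=np.arctan2(dr[1],dr[0]); print('yaw',np.degrees(a))
X=np.array([np.cos(a),np.sin(a)]);Y=np.array([-X[1],X[0]])
for n,q in dict(pivot=[-.128,.1885],fl=[-.15,.232],bl=[0,.232],fr=[-.15,0]).items(): print(n,C+q[0]*X+q[1]*Y, proj(s,[*(C+q[0]*X+q[1]*Y),.006]))
im=cv2.cvtColor(s['frame'],cv2.COLOR_RGB2BGR)
cv2.imwrite('pics/crop1.png',cv2.resize(im[175:350,180:450],None,fx=2.9,fy=2.9,interpolation=cv2.INTER_CUBIC))
sd=snap('side')
for z in (0,.006): print('side proj corner',proj(sd,[*C,z]))
np.savez('tray.npz',C=C,X=X,Y=Y)
E
python3 tray.py
```

```text
ang -83.66415 rms mm 0.24290558469658194
ang 6.2920346 rms mm 0.3279004576691981
corner [ 0.7284278  -0.20482326]
yaw 6.2920346
pivot [ 0.58054    -0.03148706] [353.83408729 249.15740873]
fl [0.55390507 0.00933979] [336.67226248 260.66886595]
bl [0.7030015  0.02577922] [328.58076768 198.68277023]
fr [ 0.5793314  -0.22126268] [434.61458314 248.53971749]
side proj corner [435.5237142  308.91028437]
side proj corner [436.00738099 306.66026197]
```

View pics/crop1.png

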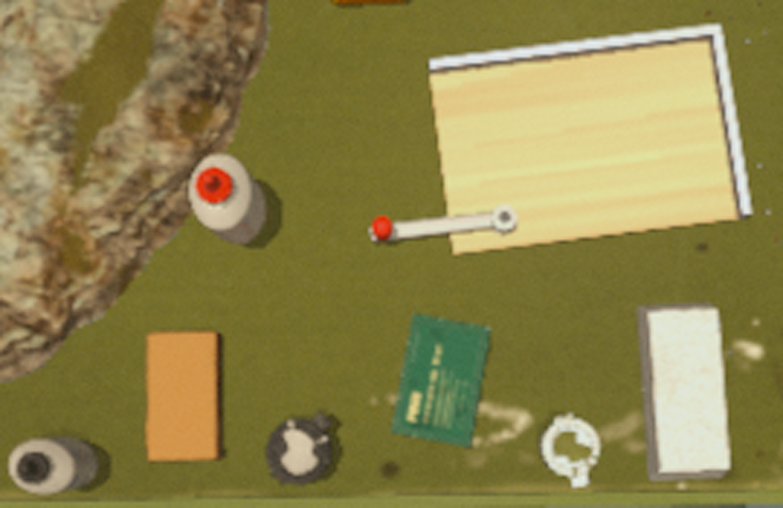

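The crop shows the tray squarely, with the lever pointing left (knob at crop (381,228)) and the pots well clear of the foam and block. I'll write a small planner and start with the foam.

```bash
cat > plan.py <<'E'
from h import *
import json,sys
T=np.load('tray.npz'); C,X,Y=T['C'],T['X'],T['Y']; YAW=np.degrees(np.arctan2(X[1],X[0]))
def W(x,y): return C+x*X+y*Y          # corner frame -> world
def now():
    st=arm.get_state(); M=R.from_rotvec(st['tool_rot']).as_matrix()
    return st,np.array(st['eef_pos']),np.degrees(np.arctan2(M[1,1],M[0,1]))
def plan(wps,p=None,a=None,step=.041):
    """wps: (x,y,z,toolyaw_deg,fingers); prints rows"""
    st,p0,a0=now(); p=p0 if p is None else np.array(p); a=a0 if a is None else a; n=0
    print('from',np.round(p,4),round(a,2))
    for x,y,z,yaw,f in wps:
        g=np.array([x,y,z]); da=yaw-a
        k=max(1,int(np.ceil(np.linalg.norm(g-p)/step)),int(np.ceil(abs(da)/7.15)))
        d=(g-p)/k
        for i in range(k):
            r=np.radians(a); dp=[d@[-np.sin(r),np.cos(r),0],d@[np.cos(r),np.sin(r),0],-d[2]]
            row={"dp":[round(float(v),4) for v in dp],"roll":round(-da/k,2),"fingers":f}
            print(json.dumps(row)); a+=da/k; n+=1
        p=g
    print('rows',n)
E
python3 - <<'E'
from plan import *
plan([(.42,.32,.22,91.7,0),(.438,-.167,.12,91.7,0),(.438,-.167,.027,91.7,0)])
E
```

```text
from [0.2063 0.6423 0.2381] 72.19
{"dp": [-0.0302, -0.0242, 0.0018], "roll": -1.95, "fingers": 0}
{"dp": [-0.0294, -0.0252, 0.0018], "roll": -1.95, "fingers": 0}
{"dp": [-0.0285, -0.0262, 0.0018], "roll": -1.95, "fingers": 0}
{"dp": [-0.0276, -0.0271, 0.0018], "roll": -1.95, "fingers": 0}
{"dp": [-0.0266, -0.028, 0.0018], "roll": -1.95, "fingers": 0}
{"dp": [-0.0257, -0.0289, 0.0018], "roll": -1.95, "fingers": 0}
{"dp": [-0.0247, -0.0298, 0.0018], "roll": -1.95, "fingers": 0}
{"dp": [-0.0236, -0.0306, 0.0018], "roll": -1.95, "fingers": 0}
{"dp": [-0.0226, -0.0314, 0.0018], "roll": -1.95, "fingers": 0}
{"dp": [-0.0215, -0.0321, 0.0018], "roll": -1.95, "fingers": 0}
{"dp": [-0.0003, -0.0375, 0.0077], "roll": 0.0, "fingers": 0}
{"dp": [-0.0003, -0.0375, 0.0077], "roll": 0.0, "fingers": 0}
{"dp": [-0.0003, -0.0375, 0.0077], "roll": 0.0, "fingers": 0}
{"dp": [-0.0003, -0.0375, 0.0077], "roll": 0.0, "fingers": 0}
{"dp": [-0.0003, -0.0375, 0.0077], "roll": 0.0, "fingers": 0}
{"dp": [-0.0003, -0.0375, 0.0077], "roll": 0.0, "fingers": 0}
{"dp": [-0.0003, -0.0375, 0.0077], "roll": 0.0, "fingers": 0}
{"dp": [-0.0003, -0.0375, 0.0077], "roll": 0.0, "fingers": 0}
{"dp": [-0.0003, -0.0375, 0.0077], "roll": 0.0, "fingers": 0}
{"dp": [-0.0003, -0.0375, 0.0077], "roll": 0.0, "fingers": 0}
{"dp": [-0.0003, -0.0375, 0.0077], "roll": 0.0, "fingers": 0}
{"dp": [-0.0003, -0.0375, 0.0077], "roll": 0.0, "fingers": 0}
{"dp": [-0.0003, -0.0375, 0.0077], "roll": 0.0, "fingers": 0}
{"dp": [0.0, 0.0, 0.031], "roll": 0.0, "fingers": 0}
{"dp": [0.0, 0.0, 0.031], "roll": 0.0, "fingers": 0}
{"dp": [0.0, 0.0, 0.031], "roll": 0.0, "fingers": 0}
rows 26
```

>>> {"api": "send_rows", "payload": {"moves": [{"dp": [-0.03,-0.024,0.002],"roll": -1.95,"fingers": 0},{"dp": [-0.029,-0.025,0.002],"roll": -1.95,"fingers": 0},{"dp": [-0.0285,-0.026,0.002],"roll": -1.95,"fingers": 0},{"dp": [-0.0275,-0.027,0.002],"roll": -1.95,"fingers": 0},{"dp": [-0.0265,-0.028,0.002],"roll": -1.95,"fingers": 0},{"dp": [-0.0255,-0.029,0.002],"roll": -1.95,"fingers": 0},{"dp": [-0.0245,-0.03,0.002],"roll": -1.95,"fingers": 0},{"dp": [-0.0235,-0.0305,0.002],"roll": -1.95,"fingers": 0},{"dp": [-0.0225,-0.0315,0.002],"roll": -1.95,"fingers": 0},{"dp": [-0.0215,-0.032,0.002],"roll": -1.95,"fingers": 0}], "newtons": 15}}

```text
time_s: 1.08
eef_pos: [0.4195, 0.3193, 0.2188]
tool_rot: [-0.049, 3.141, 0.0]
ft_force: [1.1, 0.5, 0.5]
grip_width: 1.001
grasp_force: 0.0
```

>>> {"api": "send_rows", "payload": {"moves": [{"dp": [0,-0.04,0.008],"roll": 0,"fingers": 0},{"dp": [0,-0.04,0.008],"roll": 0,"fingers": 0},{"dp": [0,-0.04,0.008],"roll": 0,"fingers": 0},{"dp": [0,-0.04,0.008],"roll": 0,"fingers": 0},{"dp": [0,-0.04,0.008],"roll": 0,"fingers": 0},{"dp": [0,-0.04,0.008],"roll": 0,"fingers": 0},{"dp": [0,-0.04,0.008],"roll": 0,"fingers": 0},{"dp": [0,-0.04,0.008],"roll": 0,"fingers": 0},{"dp": [0,-0.04,0.008],"roll": 0,"fingers": 0},{"dp": [0,-0.04,0.008],"roll": 0,"fingers": 0}]}}

```text
time_s: 1.92
eef_pos: [0.4304, -0.0808, 0.1387]
tool_rot: [-0.046, 3.14, -0.0]
ft_force: [1.2, 0.7, -0.6]
grip_width: 1.003
grasp_force: 0.0
```

Run:
```python
from plan import *
plan([(.438,-.167,.10,91.7,0),(.438,-.167,.024,91.7,0)])
print(now()[0]['time_s'],now()[0]['joint_positions'],now()[0]['ft_force'])
```

```text
from [ 0.4304 -0.0808  0.1387] 91.69
{"dp": [-0.0017, -0.0288, 0.0129], "roll": -0.0, "fingers": 0}
{"dp": [-0.0017, -0.0288, 0.0129], "roll": -0.0, "fingers": 0}
{"dp": [-0.0017, -0.0288, 0.0129], "roll": -0.0, "fingers": 0}
{"dp": [0.0, 0.0, 0.038], "roll": 0.0, "fingers": 0}
{"dp": [0.0, 0.0, 0.038], "roll": 0.0, "fingers": 0}
rows 5
1.9167 [-2.42483176e-01 -1.06147312e-01  2.19563872e+00  1.18939177e-04
  1.05087630e+00 -1.84283468e+00] [ 1.23305214  0.6682255  -0.58091467]
```

>>> {"api": "send_rows", "payload": {"moves": [{"dp": [-0.0017,-0.0288,0.013],"roll": 0,"fingers": 0},{"dp": [-0.0017,-0.0288,0.013],"roll": 0,"fingers": 0},{"dp": [-0.0017,-0.0288,0.013],"roll": 0,"fingers": 0},{"dp": [0,0,0.038],"roll": 0,"fingers": 0},{"dp": [0,0,0.038],"roll": 0,"fingers": 0},{"dp": [0,0,0],"roll": 0,"fingers": 150},{"dp": [0,0,0],"roll": 0,"fingers": 150},{"dp": [0,0,0],"roll": 0,"fingers": 150},{"dp": [0,0,0],"roll": 0,"fingers": 150},{"dp": [0,0,0],"roll": 0,"fingers": 150}], "newtons": 12}}

```text
time_s: 2.75
eef_pos: [0.4405, -0.1656, 0.0263]
tool_rot: [-0.048, 3.137, -0.003]
ft_force: [-0.2, -1.2, 0.8]
grip_width: 0.645
grasp_force: 0.5
```

Run:
```python
from plan import *
snap('side','foamgrip')
st,p,a=now(); print(st['grip_width'],st['grasp_force'])
x,y=W(-.082,.042)
plan([(p[0],p[1],.07,91.7,150),(x,y,.07,YAW+90,150),(x,y,.036,YAW+90,150)])
```

```text
0.6385722966205964 12.10530269488828
from [ 0.4405 -0.1656  0.0263] 91.74
{"dp": [0.0, 0.0, -0.0219], "roll": 0.02, "fingers": 150}
{"dp": [0.0, 0.0, -0.0219], "roll": 0.02, "fingers": 150}
{"dp": [-0.0403, -0.0025, -0.0], "roll": -0.92, "fingers": 150}
{"dp": [-0.0403, -0.0031, -0.0], "roll": -0.92, "fingers": 150}
{"dp": [-0.0402, -0.0038, -0.0], "roll": -0.92, "fingers": 150}
{"dp": [-0.0401, -0.0044, -0.0], "roll": -0.92, "fingers": 150}
{"dp": [-0.0401, -0.0051, -0.0], "roll": -0.92, "fingers": 150}
{"dp": [0.0, 0.0, 0.034], "roll": -0.0, "fingers": 150}
rows 8
```

>>> {"api": "send_rows", "payload": {"moves": [{"dp": [0,0,-0.022],"roll": 0,"fingers": 150},{"dp": [0,0,-0.022],"roll": 0,"fingers": 150},{"dp": [-0.0403,-0.0025,0],"roll": -0.92,"fingers": 150},{"dp": [-0.0403,-0.003,0],"roll": -0.92,"fingers": 150},{"dp": [-0.0402,-0.0038,0],"roll": -0.92,"fingers": 150},{"dp": [-0.0401,-0.0044,0],"roll": -0.92,"fingers": 150},{"dp": [-0.0401,-0.0051,0],"roll": -0.92,"fingers": 150},{"dp": [0,0,0.03],"roll": 0,"fingers": 150},{"dp": [0,0,0],"roll": 0,"fingers": 150}]}}

```text
time_s: 3.55
eef_pos: [0.642, -0.1709, 0.0363]
tool_rot: [-0.175, 3.136, -0.0]
ft_force: [-1.2, 0.4, -0.6]
grip_width: 0.639
grasp_force: 12.0
```

Run:
```python
from plan import *
s=snap('top','foamin'); snap('side','foamin_s')
st,p,a=now(); print(p,a,st['ft_force'],np.array([(p[:2]-C)@X,(p[:2]-C)@Y]))
a=cv2.imread('pics/foamin.png')[170:270,310:450]; b=cv2.imread('pics/foamin_s.png')[200:350,250:450]
cv2.imwrite('pics/v1.png',np.hstack([cv2.resize(a,(420,300)),cv2.resize(b,(380,300))]))
```

```text
[ 0.63951188 -0.17078182  0.03750629] 96.33363189190912 [-0.30869818 -0.68043593 -0.52357244] [-0.08464953  0.04358122]
```

View pics/v1.png

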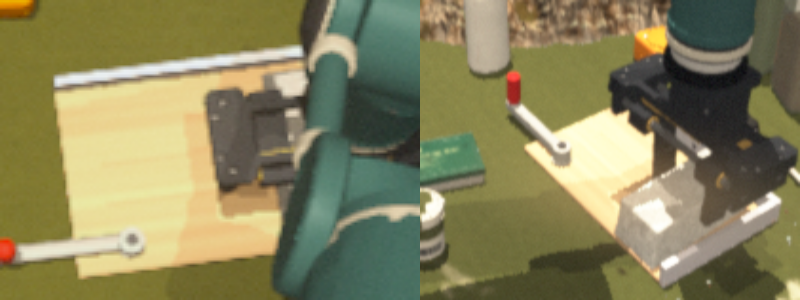

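The picture shows the foam gripped level inside the tray, a little off the right wall and back wall. I'll lower it and press right, then back.

>>> {"api": "send_rows", "payload": {"moves": [{"dp": [0,0,0.004],"roll": 0,"fingers": 150},{"dp": [0,-0.004,0],"roll": 0,"fingers": 150},{"dp": [0,-0.004,0],"roll": 0,"fingers": 150},{"dp": [0,-0.003,0],"roll": 0,"fingers": 150},{"dp": [0,-0.002,0],"roll": 0,"fingers": 150},{"dp": [0,0,0],"roll": 0,"fingers": 150}]}}

```text
time_s: 4.15
eef_pos: [0.6406, -0.1813, 0.0348]
tool_rot: [0.17, -3.135, -0.009]
ft_force: [-2.9, 13.1, 6.8]
grip_width: 0.635
grasp_force: 12.2
```

>>> {"api": "send_rows", "payload": {"moves": [{"dp": [-0.004,0,0],"roll": 0,"fingers": 150},{"dp": [-0.004,0,0],"roll": 0,"fingers": 150},{"dp": [-0.004,0,0],"roll": 0,"fingers": 150},{"dp": [0,-0.001,0],"roll": 0,"fingers": 150},{"dp": [0,0,0],"roll": 0,"fingers": 150}]}}

```text
time_s: 4.57
eef_pos: [0.6502, -0.1804, 0.0325]
tool_rot: [0.17, -3.13, -0.011]
ft_force: [-4.6, 10.6, 1.4]
grip_width: 0.64
grasp_force: 12.1
```

```bash
cat >> plan.py <<'E'
def rep():
    st,p,a=now(); f=np.array(st['ft_force']); q=p[:2]-C
    print('t',st['time_s'],'corner xy mm',np.round([q@X*1e3,q@Y*1e3],1),'z',np.round(p[2]*1e3,1),'yaw-YAW',round(a-YAW,2),'F tray',np.round([f[:2]@X,f[:2]@Y,f[2]],1),'grip',round(st['grip_width']*88,1),round(st['grasp_force'],1))
E
python3 -c "
from plan import *
rep()"
```

```text
t 4.5667 corner xy mm [-75.1  32.9] z 32.5 yaw-YAW 89.94 F tray [-3.4 11.1  1.4] grip 56.3 12.1
```

>>> {"api": "send_rows", "payload": {"moves": [{"dp": [-0.002,0,0],"roll": 0,"fingers": 150},{"dp": [-0.002,0,0],"roll": 0,"fingers": 150},{"dp": [0,0,0],"roll": 0,"fingers": 150}]}}

```text
time_s: 4.82
eef_pos: [0.6531, -0.1801, 0.0319]
tool_rot: [0.171, -3.128, -0.011]
ft_force: [-5.2, 10.0, 1.8]
grip_width: 0.639
grasp_force: 12.1
```

```bash
python3 -c "
from plan import *
rep()"
```

```text
t 4.8167 corner xy mm [-72.2  32.8] z 31.9 yaw-YAW 89.96 F tray [-4.1 10.5  1.8] grip 56.3 12.1
```

>>> {"api": "send_rows", "payload": {"moves": [{"dp": [-0.003,0,0],"roll": 0,"fingers": 150},{"dp": [-0.003,0,0],"roll": 0,"fingers": 150},{"dp": [0,0,0],"roll": 0,"fingers": 150}]}}

```text
time_s: 5.07
eef_pos: [0.6553, -0.1798, 0.0314]
tool_rot: [0.172, -3.119, -0.012]
ft_force: [-16.0, 7.5, 7.2]
grip_width: 0.639
grasp_force: 12.2
```

```bash
python3 -c "
from plan import *
rep()
snap('side','f2')
b=cv2.imread('pics/f2.png')[200:360,280:480]
cv2.imwrite('pics/v2.png',cv2.resize(b,(800,600)))"
```

```text
t 5.0667 corner xy mm [-70.   32.9] z 31.4 yaw-YAW 90.01 F tray [-15.1   9.3   7.2] grip 56.3 12.2
```

View pics/v2.png

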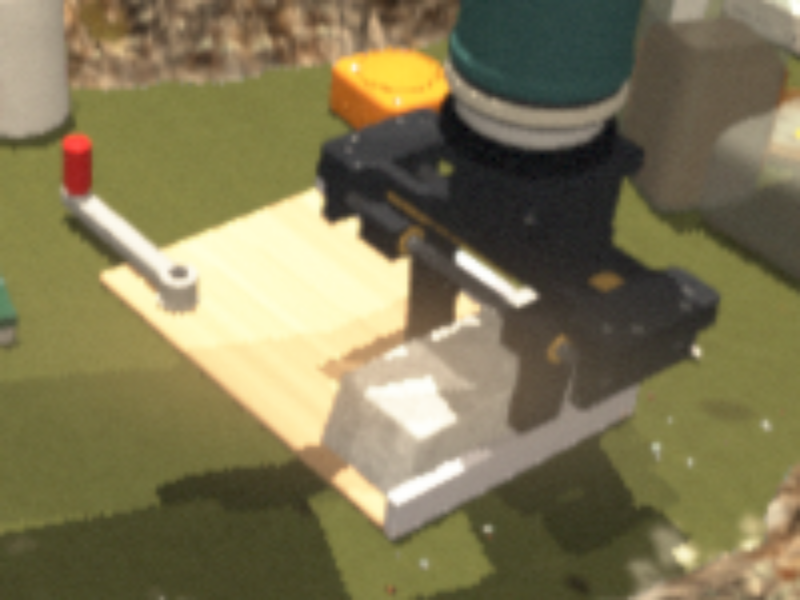

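The picture shows the foam flat in the corner, along the right wall. I'll release, then push from the left with closed fingers to confirm it is home.

>>> {"api": "send_rows", "payload": {"moves": [{"dp": [0,0,0],"roll": 0,"fingers": 60},{"dp": [0,0,0],"roll": 0,"fingers": 30},{"dp": [0,0,0],"roll": 0,"fingers": 30},{"dp": [0,0,-0.035],"roll": 0,"fingers": 30},{"dp": [0,0,-0.035],"roll": 0,"fingers": 255},{"dp": [0,0.037,0],"roll": 0,"fingers": 255},{"dp": [0,0.038,0],"roll": 0,"fingers": 255},{"dp": [0,0,0.03],"roll": 0,"fingers": 255},{"dp": [0,0,0.03],"roll": 0,"fingers": 255},{"dp": [0,0,0],"roll": 0,"fingers": 255}]}}

```text
time_s: 5.95
eef_pos: [0.6515, -0.1072, 0.0387]
tool_rot: [0.173, -3.129, -0.003]
ft_force: [-1.0, 0.5, -1.0]
grip_width: 0.451
grasp_force: 0.0
```

```bash
python3 -c "
from plan import *
rep()
snap('top','f3')
snap('side','f3s')
a=cv2.imread('pics/f3.png')[170:270,330:450]; b=cv2.imread('pics/f3s.png')[210:345,320:480]
cv2.imwrite('pics/v3.png',np.hstack([cv2.resize(a,(400,333)),cv2.resize(b,(395,333))]))"
```

```text
t 5.95 corner xy mm [-65.8 105.4] z 38.7 yaw-YAW 90.05 F tray [-0.9  0.6 -1. ] grip 39.7 0.0
```

View pics/v3.png

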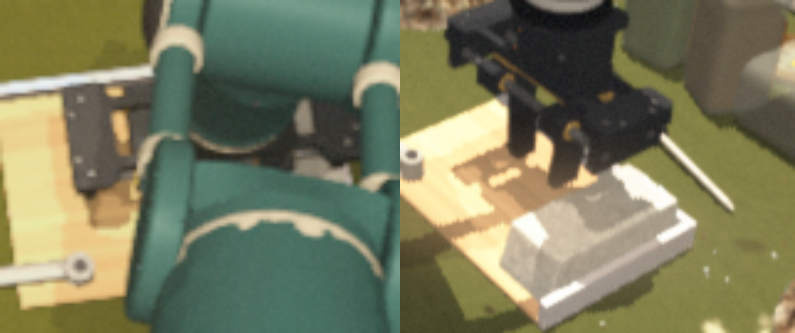

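The foam stands flat along the right wall and up to the back wall. A short confirming push from the left follows.

>>> {"api": "send_rows", "payload": {"moves": [{"dp": [0.005,0,0.01],"roll": 0,"fingers": 255},{"dp": [0,0,0.012],"roll": 0,"fingers": 255},{"dp": [0,-0.007,0],"roll": 0,"fingers": 255},{"dp": [0,-0.006,0],"roll": 0,"fingers": 255},{"dp": [0,-0.005,0],"roll": 0,"fingers": 255},{"dp": [0,-0.004,0],"roll": 0,"fingers": 255},{"dp": [0,-0.003,0],"roll": 0,"fingers": 255},{"dp": [0,0,0],"roll": 0,"fingers": 255}]}}

```text
time_s: 6.72
eef_pos: [0.6537, -0.1348, 0.0222]
tool_rot: [-0.171, 3.136, -0.001]
ft_force: [-0.1, 0.8, -0.0]
grip_width: 0.008
grasp_force: 0.0
```

>>> {"api": "send_rows", "payload": {"moves": [{"dp": [0,-0.002,0],"roll": 0,"fingers": 255},{"dp": [0,-0.002,0],"roll": 0,"fingers": 255},{"dp": [0,0,0],"roll": 0,"fingers": 255}]}}

```text
time_s: 6.97
eef_pos: [0.6535, -0.1362, 0.0224]
tool_rot: [0.172, -3.137, -0.004]
ft_force: [-1.5, 5.9, 3.5]
grip_width: 0.006
grasp_force: 3.1
```

```bash
python3 -c "
from plan import *
rep()"
```

```text
t 6.9667 corner xy mm [-66.9  76.4] z 22.4 yaw-YAW 89.97 F tray [-0.9  6.   3.5] grip 0.5 3.1
```

>>> {"api": "send_rows", "payload": {"moves": [{"dp": [0,-0.002,0],"roll": 0,"fingers": 255},{"dp": [0,-0.002,0],"roll": 0,"fingers": 255},{"dp": [0,0,0],"roll": 0,"fingers": 255},{"dp": [0,0,0],"roll": 0,"fingers": 255}]}}

```text
time_s: 7.3
eef_pos: [0.6536, -0.1368, 0.0232]
tool_rot: [0.172, -3.135, -0.01]
ft_force: [-4.1, 16.4, 10.2]
grip_width: 0.004
grasp_force: 8.7
```

```bash
python3 -c "
from plan import *
rep()
plan([(*W(-.067,.10),.03,YAW+90,100),(*W(-.09,.12),.12,YAW+90,0),(.50,.10,.2,92,0),(.44,.226,.16,90.5,0),(.44,.226,.03,90.5,0)])
s=imaging.snapshot('top')
for n,p,z in(('medium',(196,336),.132),('mediumbase',(205,337),.02),('glue',(254,239),.16)): print(n,onz(s,*p,z))
"
```

```text
t 7.3 corner xy mm [-66.9  75.9] z 23.2 yaw-YAW 89.98 F tray [-2.2 16.7 10.2] grip 0.3 8.7
from [ 0.6536 -0.1368  0.0232] 96.27
{"dp": [0.0001, 0.0241, -0.0068], "roll": -0.02, "fingers": 100}
{"dp": [0.0077, 0.0067, -0.03], "roll": -0.0, "fingers": 0}
{"dp": [0.0077, 0.0067, -0.03], "roll": -0.0, "fingers": 0}
{"dp": [0.0077, 0.0067, -0.03], "roll": -0.0, "fingers": 0}
{"dp": [0.0173, 0.0347, -0.0133], "roll": 0.72, "fingers": 0}
{"dp": [0.0177, 0.0345, -0.0133], "roll": 0.72, "fingers": 0}
{"dp": [0.0181, 0.0342, -0.0133], "roll": 0.72, "fingers": 0}
{"dp": [0.0186, 0.034, -0.0133], "roll": 0.72, "fingers": 0}
{"dp": [0.019, 0.0338, -0.0133], "roll": 0.72, "fingers": 0}
{"dp": [0.0194, 0.0335, -0.0133], "roll": 0.72, "fingers": 0}
{"dp": [0.0139, 0.032, 0.01], "roll": 0.38, "fingers": 0}
{"dp": [0.0141, 0.0319, 0.01], "roll": 0.38, "fingers": 0}
{"dp": [0.0143, 0.0318, 0.01], "roll": 0.38, "fingers": 0}
{"dp": [0.0145, 0.0317, 0.01], "roll": 0.38, "fingers": 0}
{"dp": [0.0, 0.0, 0.0325], "roll": -0.0, "fingers": 0}
{"dp": [0.0, 0.0, 0.0325], "roll": -0.0, "fingers": 0}
{"dp": [0.0, 0.0, 0.0325], "roll": -0.0, "fingers": 0}
{"dp": [0.0, 0.0, 0.0325], "roll": -0.0, "fingers": 0}
rows 18
medium [0.38765784 0.30468562 0.132     ]
mediumbase [0.38288925 0.31064153 0.02      ]
glue [0.58267512 0.18364168 0.16      ]
```

```bash
python3 -c "
from plan import *
plan([(*W(-.067,.10),.03,YAW+90,100),(*W(-.08,.12),.105,YAW+90,40),(.465,.2257,.13,90.8,40),(.465,.2257,.01,90.8,40)])
"
```

```text
from [ 0.6536 -0.1367  0.0231] 96.27
{"dp": [0.0001, 0.0241, -0.0069], "roll": -0.02, "fingers": 100}
{"dp": [0.0065, 0.01, -0.0375], "roll": -0.0, "fingers": 40}
{"dp": [0.0065, 0.01, -0.0375], "roll": -0.0, "fingers": 40}
{"dp": [0.015, 0.0374, -0.0028], "roll": 0.61, "fingers": 40}
{"dp": [0.0154, 0.0373, -0.0028], "roll": 0.61, "fingers": 40}
{"dp": [0.0158, 0.0371, -0.0028], "roll": 0.61, "fingers": 40}
{"dp": [0.0161, 0.0369, -0.0028], "roll": 0.61, "fingers": 40}
{"dp": [0.0165, 0.0368, -0.0028], "roll": 0.61, "fingers": 40}
{"dp": [0.0169, 0.0366, -0.0028], "roll": 0.61, "fingers": 40}
{"dp": [0.0173, 0.0364, -0.0028], "roll": 0.61, "fingers": 40}
{"dp": [0.0177, 0.0362, -0.0028], "roll": 0.61, "fingers": 40}
{"dp": [0.0181, 0.036, -0.0028], "roll": 0.61, "fingers": 40}
{"dp": [0.0, 0.0, 0.04], "roll": 0.0, "fingers": 40}
{"dp": [0.0, 0.0, 0.04], "roll": 0.0, "fingers": 40}
{"dp": [0.0, 0.0, 0.04], "roll": 0.0, "fingers": 40}
rows 15
```

>>> {"api": "send_rows", "payload": {"moves": [{"dp": [0,0.024,-0.007],"roll": 0,"fingers": 100},{"dp": [0.006,0.01,-0.0375],"roll": 0,"fingers": 40},{"dp": [0.006,0.01,-0.0375],"roll": 0,"fingers": 40},{"dp": [0.015,0.037,-0.01],"roll": 0.61,"fingers": 40},{"dp": [0.0155,0.037,-0.01],"roll": 0.61,"fingers": 40},{"dp": [0.016,0.037,-0.01],"roll": 0.61,"fingers": 40},{"dp": [0.016,0.037,-0.01],"roll": 0.61,"fingers": 40},{"dp": [0.0165,0.037,-0.005],"roll": 0.61,"fingers": 40},{"dp": [0.017,0.0365,0],"roll": 0.61,"fingers": 40},{"dp": [0.0175,0.0365,0],"roll": 0.61,"fingers": 40}]}}

```text
time_s: 8.18
eef_pos: [0.5033, 0.1508, 0.1497]
tool_rot: [-0.055, 3.139, 0.001]
ft_force: [-0.2, 0.3, -0.9]
grip_width: 0.737
grasp_force: 0.0
```

```bash
python3 -c "
from plan import *
plan([(.465,.2257,.13,90.8,40),(.465,.2257,.009,90.8,40)])
"
```

```text
from [0.5033 0.1508 0.1497] 91.99
{"dp": [0.0119, 0.0254, 0.0066], "roll": 0.4, "fingers": 40}
{"dp": [0.0121, 0.0253, 0.0066], "roll": 0.4, "fingers": 40}
{"dp": [0.0122, 0.0252, 0.0066], "roll": 0.4, "fingers": 40}
{"dp": [0.0, 0.0, 0.0403], "roll": 0.0, "fingers": 40}
{"dp": [0.0, 0.0, 0.0403], "roll": 0.0, "fingers": 40}
{"dp": [0.0, 0.0, 0.0403], "roll": 0.0, "fingers": 40}
rows 6
```

>>> {"api": "send_rows", "payload": {"moves": [{"dp": [0.012,0.0254,0.0066],"roll": 0.4,"fingers": 40},{"dp": [0.012,0.0253,0.0066],"roll": 0.4,"fingers": 40},{"dp": [0.012,0.0252,0.0066],"roll": 0.4,"fingers": 40},{"dp": [0,0,0.04],"roll": 0,"fingers": 40},{"dp": [0,0,0.04],"roll": 0,"fingers": 40},{"dp": [0,0,0.038],"roll": 0,"fingers": 40},{"dp": [0,0,0.003],"roll": 0,"fingers": 160},{"dp": [0,0,0],"roll": 0,"fingers": 160},{"dp": [0,0,0],"roll": 0,"fingers": 160},{"dp": [0,0,0],"roll": 0,"fingers": 160}], "newtons": 20}}

```text
time_s: 9.02
eef_pos: [0.4682, 0.2248, 0.0105]
tool_rot: [-0.022, 3.137, 0.003]
ft_force: [0.3, -0.5, -0.9]
grip_width: 0.638
grasp_force: 19.8
```

Run:
```python
from plan import *
s=snap('top'); st,p,a=now(); print(p,a,st['grip_width']*88,st['grasp_force'])
im=cv2.cvtColor(s['frame'],cv2.COLOR_RGB2HSV); m=((im[...,1]<40)&(im[...,2]>150)).astype(np.uint8)
# foam top at z=.051: erode out wall pixels
pts=[]
mm=np.zeros_like(m); 
for v in range(180,255):
    for u in range(390,440):
        if m[v,u]:
            q=onz(s,u,v,.051)[:2]-C; pts.append([q@X*1e3,q@Y*1e3])
pts=np.array(pts); g=pts[(pts[:,1]>-1)&(pts[:,1]<75)&(pts[:,0]<2)]
h,_,_=np.histogram2d(g[:,0],g[:,1],bins=[np.arange(-145,5,10),np.arange(0,80,6)]); print(h.astype(int))
x,y=W(-.050,.118)
plan([(p[0],p[1],.12,90.8,160),(x-.06,y+.03,.12,YAW+90,160),(x,y,.03,YAW+90,160)])
```

```text
[0.46833765 0.22482696 0.01066887] 90.80998057546039 56.228933807127255 19.755805416352814
[[10  5  0  0  0  0  0  0  0  0  0  0  0]
 [11 10 12  8 11 11  8 11 10  9  0  0  0]
 [11 12 10 12 12 10 13 11 10 12  0  0  0]
 [10 13 10 12 12 11 11 12 13  8  0  0  0]
 [11 10 14 10 10 14 10 11 12 10  0  0  0]
 [11 11 11 12 12  9 14 10 10 13  0  0  0]
 [ 9 13  9 13 11 11 11 12 12 10  0  0  0]
 [10 10 12 10 11 13 10 12 12  8  0  0  0]
 [10 10 13 10 12 11 11 11 10  9  0  0  0]
 [ 9 11 10 14 10 10 13 10 12 10  0  0  0]
 [10 11 11 11 11 11 10 13 10 10  0  0  0]
 [ 9 12 11  9 13 10 11 12 11 11  1  0  0]
 [ 8 12 11 11 10 13 11  9 13 10  0  0  0]
 [10  9 10 10  9  9  9 12  8  8  6  4  4]]
from [0.4683 0.2248 0.0107] 90.81
{"dp": [0.0, 0.0, -0.0364], "roll": 0.0, "fingers": 160}
{"dp": [0.0, 0.0, -0.0364], "roll": 0.0, "fingers": 160}
{"dp": [0.0, 0.0, -0.0364], "roll": 0.0, "fingers": 160}
{"dp": [-0.0167, -0.0362, -0.0], "roll": -0.69, "fingers": 160}
{"dp": [-0.0162, -0.0364, -0.0], "roll": -0.69, "fingers": 160}
{"dp": [-0.0158, -0.0366, -0.0], "roll": -0.69, "fingers": 160}
{"dp": [-0.0154, -0.0368, -0.0], "roll": -0.69, "fingers": 160}
{"dp": [-0.0149, -0.037, -0.0], "roll": -0.69, "fingers": 160}
{"dp": [-0.0145, -0.0372, -0.0], "roll": -0.69, "fingers": 160}
{"dp": [-0.014, -0.0373, -0.0], "roll": -0.69, "fingers": 160}
{"dp": [-0.0136, -0.0375, -0.0], "roll": -0.69, "fingers": 160}
{"dp": [-0.0188, -0.0121, 0.03], "roll": 0.0, "fingers": 160}
{"dp": [-0.0188, -0.0121, 0.03], "roll": 0.0, "fingers": 160}
{"dp": [-0.0188, -0.0121, 0.03], "roll": 0.0, "fingers": 160}
rows 14
```

Run:
```python
from plan import *
st,p,a=now()
x,y=W(-.040,.118)
print(x,y)
plan([(p[0],p[1],.075,90.8,160),(.48,.09,.13,91.5,160),(*W(-.070,.118),.09,YAW+90,160),(x,y,.028,YAW+90,160)])
```

```text
0.6757364 -0.09191791
from [0.4683 0.2248 0.0107] 90.81
{"dp": [0.0, 0.0, -0.0322], "roll": 0.0, "fingers": 160}
{"dp": [0.0, 0.0, -0.0322], "roll": 0.0, "fingers": 160}
{"dp": [-0.0024, -0.0337, -0.0138], "roll": -0.18, "fingers": 160}
{"dp": [-0.0023, -0.0338, -0.0138], "roll": -0.18, "fingers": 160}
{"dp": [-0.0022, -0.0338, -0.0138], "roll": -0.18, "fingers": 160}
{"dp": [-0.0021, -0.0338, -0.0138], "roll": -0.18, "fingers": 160}
{"dp": [-0.023, -0.0271, 0.0057], "roll": -0.68, "fingers": 160}
{"dp": [-0.0227, -0.0273, 0.0057], "roll": -0.68, "fingers": 160}
{"dp": [-0.0223, -0.0276, 0.0057], "roll": -0.68, "fingers": 160}
{"dp": [-0.022, -0.0279, 0.0057], "roll": -0.68, "fingers": 160}
{"dp": [-0.0217, -0.0281, 0.0057], "roll": -0.68, "fingers": 160}
{"dp": [-0.0213, -0.0284, 0.0057], "roll": -0.68, "fingers": 160}
{"dp": [-0.021, -0.0286, 0.0057], "roll": -0.68, "fingers": 160}
{"dp": [-0.015, -0.0, 0.031], "roll": 0.0, "fingers": 160}
{"dp": [-0.015, -0.0, 0.031], "roll": 0.0, "fingers": 160}
rows 15
```

>>> {"api": "send_rows", "payload": {"moves": [{"dp": [0,0,-0.032],"roll": 0,"fingers": 160},{"dp": [0,0,-0.032],"roll": 0,"fingers": 160},{"dp": [-0.0024,-0.034,-0.014],"roll": -0.2,"fingers": 160},{"dp": [-0.0023,-0.034,-0.014],"roll": -0.2,"fingers": 160},{"dp": [-0.0022,-0.034,-0.014],"roll": -0.2,"fingers": 160},{"dp": [-0.0021,-0.034,-0.014],"roll": -0.1,"fingers": 160},{"dp": [-0.023,-0.027,0.0057],"roll": -0.68,"fingers": 160},{"dp": [-0.0227,-0.0273,0.0057],"roll": -0.68,"fingers": 160},{"dp": [-0.0223,-0.0276,0.0057],"roll": -0.68,"fingers": 160},{"dp": [-0.022,-0.028,0.0057],"roll": -0.68,"fingers": 160}]}}

```text
time_s: 9.9
eef_pos: [0.5748, -0.0196, 0.1082]
tool_rot: [-0.116, 3.134, -0.001]
ft_force: [0.1, 0.5, -0.3]
grip_width: 0.644
grasp_force: 19.8
```

>>> {"api": "send_rows", "payload": {"moves": [{"dp": [-0.0217,-0.028,0.0057],"roll": -0.68,"fingers": 160},{"dp": [-0.0213,-0.0284,0.0057],"roll": -0.68,"fingers": 160},{"dp": [-0.021,-0.0286,0.0057],"roll": -0.68,"fingers": 160},{"dp": [-0.005,0,0.03],"roll": 0,"fingers": 160},{"dp": [-0.005,0,0.025],"roll": 0,"fingers": 160},{"dp": [0,0,0],"roll": 0,"fingers": 160}]}}

```text
time_s: 10.4
eef_pos: [0.6516, -0.0963, 0.0299]
tool_rot: [0.169, -3.132, -0.002]
ft_force: [-1.3, 0.5, -1.0]
grip_width: 0.644
grasp_force: 19.8
```

Run:
```python
from plan import *
rep()
```

```text
t 10.4 corner xy mm [-64.5 116.3] z 29.9 yaw-YAW 89.9 F tray [-1.2  0.7 -1. ] grip 56.7 19.8
```

>>> {"api": "send_rows", "payload": {"moves": [{"dp": [-0.012,0,0.006],"roll": 0,"fingers": 160},{"dp": [-0.012,0,0.004],"roll": 0,"fingers": 160},{"dp": [-0.006,0,0.002],"roll": 0,"fingers": 160},{"dp": [-0.004,0,0],"roll": 0,"fingers": 160},{"dp": [-0.003,0,0],"roll": 0,"fingers": 160},{"dp": [-0.003,0,0],"roll": 0,"fingers": 160},{"dp": [0,0,0],"roll": 0,"fingers": 160}]}}

```text
time_s: 10.98
eef_pos: [0.6896, -0.0925, 0.0219]
tool_rot: [0.174, -3.129, 0.002]
ft_force: [-9.0, -4.0, 2.1]
grip_width: 0.639
grasp_force: 20.0
```

>>> {"api": "send_rows", "payload": {"moves": [{"dp": [-0.002,0,0],"roll": 0,"fingers": 160},{"dp": [-0.002,0,0],"roll": 0,"fingers": 160},{"dp": [0,0,0],"roll": 0,"fingers": 160}]}}

```text
time_s: 11.23
eef_pos: [0.6901, -0.0923, 0.0214]
tool_rot: [0.173, -3.122, 0.001]
ft_force: [-17.4, -5.6, 7.9]
grip_width: 0.635
grasp_force: 20.0
```

Run:
```python
from plan import *
rep()
```

```text
t 11.2333 corner xy mm [-25.8 116. ] z 21.4 yaw-YAW 90.04 F tray [-17.9  -3.6   7.9] grip 55.9 20.0
```

>>> {"api": "send_rows", "payload": {"moves": [{"dp": [0,0,0],"roll": 0,"fingers": 110},{"dp": [0,0,0],"roll": 0,"fingers": 80},{"dp": [0,0,0],"roll": 0,"fingers": 80},{"dp": [0,0,-0.04],"roll": 0,"fingers": 80},{"dp": [0.015,0.02,-0.005],"roll": 0,"fingers": 255},{"dp": [0.016,0.036,0],"roll": 0,"fingers": 255},{"dp": [0,0,0],"roll": 0,"fingers": 255},{"dp": [0,0,0],"roll": 0,"fingers": 255},{"dp": [0,0,0.018],"roll": 0,"fingers": 255},{"dp": [0,0,0.025],"roll": 0,"fingers": 255}]}}

```text
time_s: 12.07
eef_pos: [0.6646, -0.0392, 0.0271]
tool_rot: [-0.173, 3.127, -0.003]
ft_force: [-0.2, 0.3, 0.1]
grip_width: 0.258
grasp_force: 0.0
```

Run:
```python
from plan import *
snap('side','b1');snap('top','b1t'); rep()
a=cv2.imread('pics/b1t.png')[170:270,330:450]; b=cv2.imread('pics/b1.png')[210:345,300:460]
cv2.imwrite('pics/v4.png',np.hstack([cv2.resize(a,(400,333)),cv2.resize(b,(395,333))]))
```

```text
t 12.1667 corner xy mm [-52.  172.8] z 19.8 yaw-YAW 89.99 F tray [-1.2 -0.3 -0.6] grip 14.2 0.0
```

View pics/v4.png

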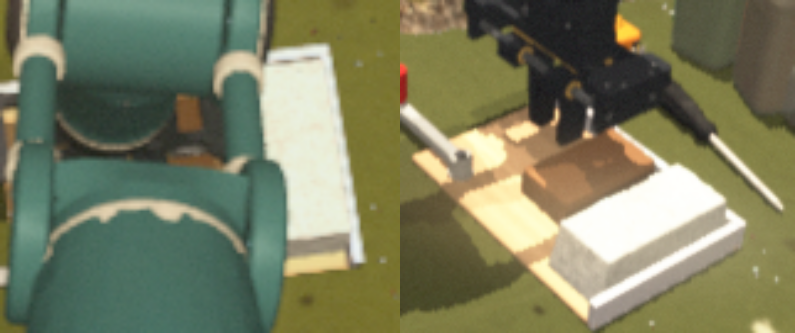

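The block lies flat on the back wall with a gap to the foam. Now I push it right.

>>> {"api": "send_rows", "payload": {"moves": [{"dp": [0,0,0.003],"roll": 0,"fingers": 255},{"dp": [0,0,0],"roll": 0,"fingers": 255},{"dp": [0,-0.008,0],"roll": 0,"fingers": 255},{"dp": [0,-0.006,0],"roll": 0,"fingers": 255},{"dp": [0,-0.006,0],"roll": 0,"fingers": 255},{"dp": [0,-0.006,0],"roll": 0,"fingers": 255},{"dp": [0,-0.005,0],"roll": 0,"fingers": 255},{"dp": [0,-0.004,0],"roll": 0,"fingers": 255},{"dp": [0,-0.002,0],"roll": 0,"fingers": 255},{"dp": [0,0,0],"roll": 0,"fingers": 255}]}}

```text
time_s: 13.0
eef_pos: [0.6642, -0.0761, 0.02]
tool_rot: [-0.171, 3.137, -0.0]
ft_force: [0.2, -0.4, 0.8]
grip_width: 0.005
grasp_force: 0.0
```

Run:
```python
from plan import *
rep()
```

```text
t 13.0 corner xy mm [-49.7 135. ] z 20.0 yaw-YAW 89.96 F tray [ 0.1 -0.4  0.8] grip 0.5 0.0
```

>>> {"api": "send_rows", "payload": {"moves": [{"dp": [0,-0.002,0.002],"roll": 0,"fingers": 255},{"dp": [0,-0.002,0],"roll": 0,"fingers": 255},{"dp": [0,-0.002,0],"roll": 0,"fingers": 255},{"dp": [0,0,0],"roll": 0,"fingers": 255}]}}

```text
time_s: 13.33
eef_pos: [0.6642, -0.0775, 0.0181]
tool_rot: [0.171, -3.135, -0.009]
ft_force: [-2.8, 12.8, 4.4]
grip_width: 0.006
grasp_force: 6.7
```

Run:
```python
from plan import *
rep()
```

```text
t 13.3333 corner xy mm [-49.9 133.6] z 18.1 yaw-YAW 89.93 F tray [-1.4 13.   4.4] grip 0.5 6.7
```

Run:
```python
from plan import *
s=imaging.snapshot('top')
cp=[(415,314),(490,326),(468,446),(394,434)]
P=np.array([onz(s,u/2.9+180-.3,v/2.9+175-.3,.02)[:2] for u,v in cp],np.float32); print(P, cv2.minAreaRect(P*1000))
k=np.array([.5644,.0684])-C; print('knob corner frame',k@X,k@Y)
c=P.mean(0); 
plan([(*W(-.052,.15),.03,YAW+90,255),(*W(-.08,.16),.105,YAW+90,30),(c[0]+.012,c[1],.10,80.5,30),(c[0]+.012,c[1],.01,80.5,30)])
```

```text
[[ 0.5011197   0.04266643]
 [ 0.49079734 -0.01651868]
 [ 0.39749935  0.00281329]
 [ 0.40756246  0.06049407]] ((449.17987060546875, 21.987701416015625), (60.0711669921875, 96.17930603027344), 79.21143341064453)
knob corner frame -0.13309554024372364 0.28955422229707045
from [ 0.6642 -0.0775  0.0181] 96.24
{"dp": [0.0022, 0.0164, -0.0119], "roll": -0.05, "fingers": 255}
{"dp": [0.014, 0.005, -0.0375], "roll": -0.0, "fingers": 30}
{"dp": [0.014, 0.005, -0.0375], "roll": -0.0, "fingers": 30}
{"dp": [0.0321, 0.019, 0.001], "roll": 3.16, "fingers": 30}
{"dp": [0.0331, 0.0172, 0.001], "roll": 3.16, "fingers": 30}
{"dp": [0.034, 0.0154, 0.001], "roll": 3.16, "fingers": 30}
{"dp": [0.0348, 0.0135, 0.001], "roll": 3.16, "fingers": 30}
{"dp": [0.0355, 0.0115, 0.001], "roll": 3.16, "fingers": 30}
{"dp": [0.0, 0.0, 0.03], "roll": -0.0, "fingers": 30}
{"dp": [0.0, 0.0, 0.03], "roll": -0.0, "fingers": 30}
{"dp": [0.0, 0.0, 0.03], "roll": -0.0, "fingers": 30}
rows 11
```

>>> {"api": "send_rows", "payload": {"moves": [{"dp": [0.002,0.018,-0.01],"roll": 0,"fingers": 255},{"dp": [0.014,0.005,-0.0375],"roll": 0,"fingers": 20},{"dp": [0.014,0.005,-0.0375],"roll": 0,"fingers": 20},{"dp": [0.032,0.019,0],"roll": 3.3,"fingers": 20},{"dp": [0.033,0.017,0],"roll": 3.3,"fingers": 20},{"dp": [0.034,0.015,0],"roll": 3.3,"fingers": 20},{"dp": [0.035,0.0135,0],"roll": 3.2,"fingers": 20},{"dp": [0.0355,0.0115,0],"roll": 3.2,"fingers": 20},{"dp": [0,0,0],"roll": 0,"fingers": 20}]}}

```text
time_s: 14.13
eef_pos: [0.4539, 0.0221, 0.1003]
tool_rot: [-0.274, -3.12, 0.0]
ft_force: [-0.0, -0.3, -0.3]
grip_width: 0.584
grasp_force: 0.0
```

Run:
```python
from plan import *
s=snap('top','tb'); rep()
im=cv2.cvtColor(s['frame'],cv2.COLOR_RGB2HSV); m=((im[...,0]<20)&(im[...,1]>110)&(im[...,2]>60)).astype(np.uint8); m[:180]=0;m[260:]=0;m[:,:325]=0;m[:,440:]=0
cs,_=cv2.findContours(m,0,cv2.CHAIN_APPROX_NONE); c=max(cs,key=cv2.contourArea); P=[]
for p in c[:,0]:
    q=onz(s,*p,.032)[:2]-C; P.append([q@X*1e3,q@Y*1e3])
P=np.array(P,np.float32); print(cv2.minAreaRect(P),P.min(0),P.max(0))
plan([(.461,.022,.10,80,20),(.461,.022,.01,80,20)])
a=cv2.imread('pics/tb.png')[170:345,310:450]; cv2.imwrite('pics/v5.png',cv2.resize(a,(480,600),interpolation=cv2.INTER_CUBIC))
```

```text
t 14.1833 corner xy mm [-244.1  254.4] z 101.6 yaw-YAW 73.82 F tray [ 0.4  0.1 -0.3] grip 55.5 0.0
((-57.50389099121094, 91.64271545410156), (103.12677764892578, 58.250064849853516), 0.06250128895044327) [-109.080124   62.52071 ] [ -5.9135437 120.810234 ]
from [0.4579 0.0213 0.1016] 80.11
{"dp": [-0.0029, 0.0012, 0.0016], "roll": 0.11, "fingers": 20}
{"dp": [0.0, 0.0, 0.03], "roll": -0.0, "fingers": 20}
{"dp": [0.0, 0.0, 0.03], "roll": -0.0, "fingers": 20}
{"dp": [0.0, 0.0, 0.03], "roll": -0.0, "fingers": 20}
rows 4
```

View pics/v5.png

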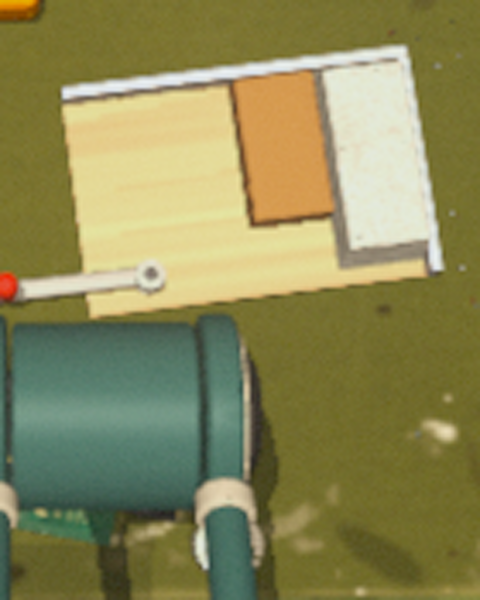

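The foam is snug in the corner with the block tight against it, but the block's back edge may have a few mm gap to the back wall. I'll push it back from the front before taking the tin.

Run:
```python
from plan import *
plan([(*W(-.145,.092),.09,YAW+90,255),(*W(-.135,.092),.016,YAW+90,255)])
```

```text
from [0.4579 0.0213 0.1016] 80.11
{"dp": [-0.0281, -0.0257, 0.0023], "roll": -3.24, "fingers": 255}
{"dp": [-0.0266, -0.0272, 0.0023], "roll": -3.24, "fingers": 255}
{"dp": [-0.025, -0.0287, 0.0023], "roll": -3.24, "fingers": 255}
{"dp": [-0.0234, -0.03, 0.0023], "roll": -3.24, "fingers": 255}
{"dp": [-0.0216, -0.0313, 0.0023], "roll": -3.24, "fingers": 255}
{"dp": [-0.005, -0.0, 0.037], "roll": -0.0, "fingers": 255}
{"dp": [-0.005, -0.0, 0.037], "roll": -0.0, "fingers": 255}
rows 7
```

>>> {"api": "send_rows", "payload": {"moves": [{"dp": [-0.028,-0.0257,0.002],"roll": -3.24,"fingers": 255},{"dp": [-0.0266,-0.0272,0.002],"roll": -3.24,"fingers": 255},{"dp": [-0.025,-0.0287,0.002],"roll": -3.24,"fingers": 255},{"dp": [-0.0234,-0.03,0.002],"roll": -3.24,"fingers": 255},{"dp": [-0.0216,-0.0313,0.002],"roll": -3.24,"fingers": 255},{"dp": [-0.003,0,0.038],"roll": 0,"fingers": 255},{"dp": [-0.003,0,0.036],"roll": 0,"fingers": 255},{"dp": [0,0,0.003],"roll": 0,"fingers": 255},{"dp": [-0.006,0,0],"roll": 0,"fingers": 255},{"dp": [0,0,0],"roll": 0,"fingers": 255}]}}

```text
time_s: 15.02
eef_pos: [0.5919, -0.1295, 0.0167]
tool_rot: [-0.17, 3.136, -0.001]
ft_force: [0.3, 0.3, 1.6]
grip_width: 0.007
grasp_force: 0.0
```

Run:
```python
from plan import *
rep()
```

```text
t 15.0167 corner xy mm [-127.5   89.9] z 16.7 yaw-YAW 89.92 F tray [0.3 0.2 1.6] grip 0.7 0.0
```

>>> {"api": "send_rows", "payload": {"moves": [{"dp": [-0.004,0,0],"roll": 0,"fingers": 255},{"dp": [-0.004,0,0],"roll": 0,"fingers": 255},{"dp": [-0.003,0,0],"roll": 0,"fingers": 255},{"dp": [-0.002,0,0],"roll": 0,"fingers": 255},{"dp": [-0.002,0,0],"roll": 0,"fingers": 255},{"dp": [0,0,0],"roll": 0,"fingers": 255}]}}

```text
time_s: 15.52
eef_pos: [0.6044, -0.1275, 0.0166]
tool_rot: [0.17, -3.135, 0.0]
ft_force: [-3.3, -0.9, 2.8]
grip_width: 0.009
grasp_force: 1.8
```

>>> {"api": "send_rows", "payload": {"moves": [{"dp": [-0.002,0,0],"roll": 0,"fingers": 255},{"dp": [-0.002,0,0],"roll": 0,"fingers": 255},{"dp": [0,0,0],"roll": 0,"fingers": 255}]}}

```text
time_s: 15.77
eef_pos: [0.6044, -0.1274, 0.0159]
tool_rot: [0.17, -3.127, -0.001]
ft_force: [-15.1, -2.9, 12.4]
grip_width: 0.01
grasp_force: 7.5
```

Run:
```python
from plan import *
rep()
```

```text
t 15.7667 corner xy mm [-114.7   90.6] z 15.9 yaw-YAW 89.94 F tray [-15.3  -1.2  12.4] grip 0.8 7.5
```

Run:
```python
from plan import *
plan([(*W(-.135,.094),.03,YAW+90,255),(*W(-.15,.10),.10,YAW+90,20),(.461,.022,.095,80,20),(.461,.022,.01,80,20)])
```

```text
from [ 0.6044 -0.1274  0.0159] 96.24
{"dp": [0.0203, 0.0034, -0.0141], "roll": -0.06, "fingers": 255}
{"dp": [0.0075, 0.003, -0.035], "roll": -0.0, "fingers": 20}
{"dp": [0.0075, 0.003, -0.035], "roll": -0.0, "fingers": 20}
{"dp": [0.0182, 0.031, 0.001], "roll": 3.26, "fingers": 20}
{"dp": [0.0199, 0.0299, 0.001], "roll": 3.26, "fingers": 20}
{"dp": [0.0216, 0.0287, 0.001], "roll": 3.26, "fingers": 20}
{"dp": [0.0232, 0.0274, 0.001], "roll": 3.26, "fingers": 20}
{"dp": [0.0247, 0.0261, 0.001], "roll": 3.26, "fingers": 20}
{"dp": [0.0, 0.0, 0.0283], "roll": -0.0, "fingers": 20}
{"dp": [0.0, 0.0, 0.0283], "roll": -0.0, "fingers": 20}
{"dp": [0.0, 0.0, 0.0283], "roll": -0.0, "fingers": 20}
rows 11
```

>>> {"api": "send_rows", "payload": {"moves": [{"dp": [0.022,0.003,-0.014],"roll": 0,"fingers": 255},{"dp": [0.0075,0.003,-0.036],"roll": 0,"fingers": 20},{"dp": [0.0075,0.003,-0.036],"roll": 0,"fingers": 20},{"dp": [0.018,0.031,0.001],"roll": 3.25,"fingers": 20},{"dp": [0.02,0.03,0.001],"roll": 3.25,"fingers": 20},{"dp": [0.0216,0.0287,0.001],"roll": 3.25,"fingers": 20},{"dp": [0.0232,0.0274,0.001],"roll": 3.25,"fingers": 20},{"dp": [0.0247,0.026,0.001],"roll": 3.25,"fingers": 20},{"dp": [0,0,0],"roll": 0,"fingers": 20},{"dp": [0,0,0],"roll": 0,"fingers": 20}]}}

```text
time_s: 16.6
eef_pos: [0.4636, 0.0232, 0.0972]
tool_rot: [0.27, 3.129, 0.0]
ft_force: [0.3, -0.2, 0.5]
grip_width: 0.662
grasp_force: 0.0
```

Run:
```python
from plan import *
rep()
plan([(.461,.022,.07,80,20),(.461,.022,.009,80,20)])
s=snap('top')
im=cv2.cvtColor(s['frame'],cv2.COLOR_RGB2HSV); m=((im[...,0]<20)&(im[...,1]>110)&(im[...,2]>60)).astype(np.uint8); m[:180]=0;m[260:]=0;m[:,:325]=0;m[:,440:]=0
cs,_=cv2.findContours(m,0,cv2.CHAIN_APPROX_NONE); c=max(cs,key=cv2.contourArea); P=[]
for p in c[:,0]:
    q=onz(s,*p,.032)[:2]-C; P.append([q@X*1e3,q@Y*1e3])
print(cv2.minAreaRect(np.array(P,np.float32)))
```

```text
t 16.6 corner xy mm [-238.2  255.7] z 97.2 yaw-YAW 73.84 F tray [ 0.3 -0.3  0.5] grip 58.3 0.0
from [0.4636 0.0232 0.0972] 80.14
{"dp": [0.0024, -0.0017, 0.0272], "roll": 0.14, "fingers": 20}
{"dp": [0.0, 0.0, 0.0305], "roll": -0.0, "fingers": 20}
{"dp": [0.0, 0.0, 0.0305], "roll": -0.0, "fingers": 20}
rows 3
((-55.91382598876953, 92.41024780273438), (101.6128158569336, 59.059288024902344), 0.22313110530376434)
```

>>> {"api": "send_rows", "payload": {"moves": [{"dp": [0.0024,-0.0015,0.02],"roll": 0,"fingers": 20},{"dp": [0,0,0],"roll": 0,"fingers": 20},{"dp": [0,0,0],"roll": 0,"fingers": 20},{"dp": [0,0,0],"roll": 0,"fingers": 20},{"dp": [0,0,0.034],"roll": 0,"fingers": 20},{"dp": [0,0,0.034],"roll": 0,"fingers": 20},{"dp": [0,0,0],"roll": 0,"fingers": 130},{"dp": [0,0,0],"roll": 0,"fingers": 130},{"dp": [0,0,0],"roll": 0,"fingers": 130},{"dp": [0,0,0],"roll": 0,"fingers": 130}], "newtons": 20}}

```text
time_s: 17.48
eef_pos: [0.4637, 0.0208, 0.0111]
tool_rot: [0.276, 3.126, 0.0]
ft_force: [-0.1, 1.0, -1.1]
grip_width: 0.715
grasp_force: 19.9
```

Run:
```python
from plan import *
rep(); st,p,a=now(); print(p,a)
d=np.array([np.cos(np.radians(a-90)),np.sin(np.radians(a-90))]); off=(p[:2]-[.449,.022])@d; print('ahead of tin centre',off)
g=W(-.0475-.0035-.014+off,.177)
plan([(p[0],p[1],.09,a,130),(*W(-.09+off,.177),.10,YAW+90,130),(*g,.03,YAW+90,130)])
```

```text
t 17.4833 corner xy mm [-238.4  253.3] z 11.1 yaw-YAW 73.63 F tray [ 0.   1.  -1.1] grip 63.0 19.9
[0.46367656 0.02079879 0.01105427] 79.92161640113402
ahead of tin centre 0.014660294393749511
from [0.4637 0.0208 0.0111] 79.92
{"dp": [0.0, 0.0, -0.0395], "roll": -0.0, "fingers": 130}
{"dp": [0.0, 0.0, -0.0395], "roll": -0.0, "fingers": 130}
{"dp": [-0.0356, -0.0054, -0.002], "roll": -3.27, "fingers": 130}
{"dp": [-0.0352, -0.0075, -0.002], "roll": -3.27, "fingers": 130}
{"dp": [-0.0347, -0.0095, -0.002], "roll": -3.27, "fingers": 130}
{"dp": [-0.0341, -0.0114, -0.002], "roll": -3.27, "fingers": 130}
{"dp": [-0.0334, -0.0134, -0.002], "roll": -3.27, "fingers": 130}
{"dp": [-0.0125, -0.0, 0.035], "roll": -0.0, "fingers": 130}
{"dp": [-0.0125, -0.0, 0.035], "roll": -0.0, "fingers": 130}
rows 9
```

>>> {"api": "send_rows", "payload": {"moves": [{"dp": [0,0,-0.0395],"roll": 0,"fingers": 130},{"dp": [0,0,-0.0395],"roll": 0,"fingers": 130},{"dp": [-0.0356,-0.0054,-0.002],"roll": -3.27,"fingers": 130},{"dp": [-0.0352,-0.0075,-0.002],"roll": -3.27,"fingers": 130},{"dp": [-0.0347,-0.0095,-0.002],"roll": -3.27,"fingers": 130},{"dp": [-0.034,-0.0115,-0.002],"roll": -3.27,"fingers": 130},{"dp": [-0.0334,-0.0134,-0.002],"roll": -3.27,"fingers": 130},{"dp": [-0.0115,0,0.034],"roll": 0,"fingers": 130},{"dp": [-0.0115,0,0.034],"roll": 0,"fingers": 130},{"dp": [0,0,0],"roll": 0,"fingers": 130}]}}

```text
time_s: 18.32
eef_pos: [0.6529, -0.0345, 0.0246]
tool_rot: [0.171, -3.13, -0.002]
ft_force: [-2.6, -0.2, -3.3]
grip_width: 0.715
grasp_force: 19.9
```

Run:
```python
from plan import *
rep()
```

```text
t 18.3167 corner xy mm [-56.4 177.6] z 24.6 yaw-YAW 89.97 F tray [-2.6  0.1 -3.3] grip 63.0 19.9
```

>>> {"api": "send_rows", "payload": {"moves": [{"dp": [-0.004,0,0.003],"roll": 0,"fingers": 130},{"dp": [-0.004,0,0.003],"roll": 0,"fingers": 130},{"dp": [-0.004,0,0.002],"roll": 0,"fingers": 130},{"dp": [-0.003,0,0],"roll": 0,"fingers": 130},{"dp": [-0.002,0,0],"roll": 0,"fingers": 130},{"dp": [-0.002,0,0],"roll": 0,"fingers": 130},{"dp": [0,0,0],"roll": 0,"fingers": 130}]}}

```text
time_s: 18.9
eef_pos: [0.6722, -0.0328, 0.0232]
tool_rot: [0.173, -3.134, 0.001]
ft_force: [-6.1, -2.1, 5.1]
grip_width: 0.715
grasp_force: 19.9
```

>>> {"api": "send_rows", "payload": {"moves": [{"dp": [-0.002,0,0],"roll": 0,"fingers": 130},{"dp": [-0.002,0,0],"roll": 0,"fingers": 130},{"dp": [0,0,0],"roll": 0,"fingers": 130}]}}

```text
time_s: 19.15
eef_pos: [0.6733, -0.0333, 0.0224]
tool_rot: [0.173, -3.128, 0.002]
ft_force: [-12.6, -3.9, 7.4]
grip_width: 0.713
grasp_force: 20.0
```

Run:
```python
from plan import *
rep()
```

```text
t 19.15 corner xy mm [-36.  176.6] z 22.4 yaw-YAW 90.05 F tray [-13.   -2.5   7.4] grip 62.7 20.0
```

>>> {"api": "send_rows", "payload": {"moves": [{"dp": [0,0,0],"roll": 0,"fingers": 50},{"dp": [0,0,0],"roll": 0,"fingers": 50},{"dp": [0,0,0],"roll": 0,"fingers": 50},{"dp": [0,0,-0.04],"roll": 0,"fingers": 50},{"dp": [0.01,0.022,-0.003],"roll": 0,"fingers": 255},{"dp": [0.009,0.038,0],"roll": 0,"fingers": 255},{"dp": [0,0,0],"roll": 0,"fingers": 255},{"dp": [0,0,0],"roll": 0,"fingers": 255},{"dp": [0,0,0],"roll": 0,"fingers": 255},{"dp": [0,0,0],"roll": 0,"fingers": 255}]}}

```text
time_s: 19.98
eef_pos: [0.6527, 0.025, 0.0651]
tool_rot: [-0.172, 3.136, -0.001]
ft_force: [0.1, -1.2, 0.0]
grip_width: 0.373
grasp_force: 0.0
```

>>> {"api": "send_rows", "payload": {"moves": [{"dp": [0,0,0],"roll": 0,"fingers": 255},{"dp": [0,0,0.025],"roll": 0,"fingers": 255},{"dp": [0,0,0.021],"roll": 0,"fingers": 255},{"dp": [0,-0.005,0],"roll": 0,"fingers": 255},{"dp": [0,-0.006,0],"roll": 0,"fingers": 255},{"dp": [0,-0.006,0],"roll": 0,"fingers": 255},{"dp": [0,-0.006,0],"roll": 0,"fingers": 255},{"dp": [0,0,0],"roll": 0,"fingers": 255}]}}

```text
time_s: 20.65
eef_pos: [0.6562, 0.0009, 0.0207]
tool_rot: [-0.17, 3.134, -0.001]
ft_force: [0.1, 0.2, -0.3]
grip_width: 0.003
grasp_force: 0.0
```

Run:
```python
from plan import *
rep(); snap('side','t3')
b=cv2.imread('pics/t3.png')[200:345,280:480]; cv2.imwrite('pics/v6.png',cv2.resize(b,(800,580)))
```

```text
t 20.65 corner xy mm [-49.3 212.4] z 20.7 yaw-YAW 89.91 F tray [ 0.1  0.2 -0.3] grip 0.3 0.0
```

View pics/v6.png

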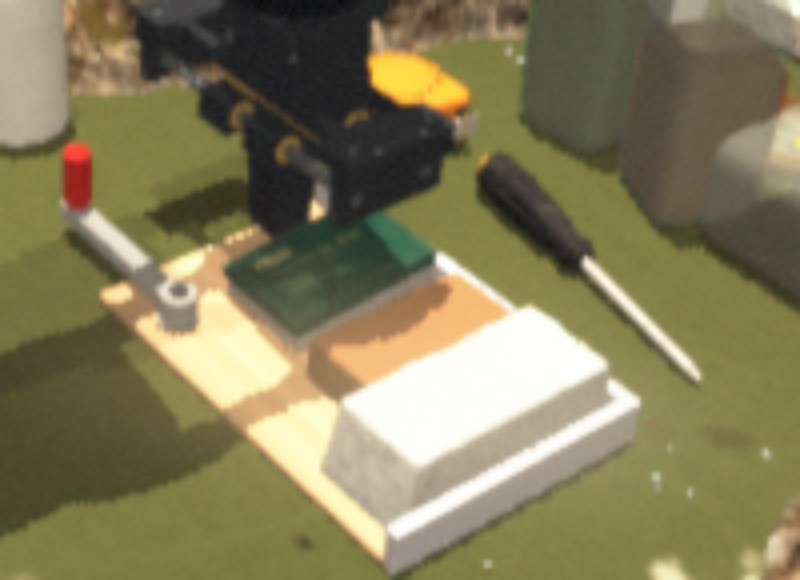

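The tin lies in the tray beside the block, with the closed fingers at its left side. I'll continue pushing right.

>>> {"api": "send_rows", "payload": {"moves": [{"dp": [0,0,0.003],"roll": 0,"fingers": 255},{"dp": [0,-0.005,0],"roll": 0,"fingers": 255},{"dp": [0,-0.005,0],"roll": 0,"fingers": 255},{"dp": [0,-0.004,0],"roll": 0,"fingers": 255},{"dp": [0,-0.002,0],"roll": 0,"fingers": 255},{"dp": [0,-0.002,0],"roll": 0,"fingers": 255},{"dp": [0,-0.002,0],"roll": 0,"fingers": 255},{"dp": [0,0,0],"roll": 0,"fingers": 255}]}}

```text
time_s: 21.37
eef_pos: [0.6565, -0.0148, 0.0162]
tool_rot: [0.17, -3.136, -0.006]
ft_force: [-1.9, 9.4, 3.2]
grip_width: 0.005
grasp_force: 5.0
```

Run:
```python
from plan import *
rep()
```

```text
t 21.3667 corner xy mm [-50.6 196.8] z 16.2 yaw-YAW 89.91 F tray [-0.9  9.5  3.2] grip 0.5 5.0
```

>>> {"api": "send_rows", "payload": {"moves": [{"dp": [0,-0.002,0],"roll": 0,"fingers": 255},{"dp": [0,-0.001,0],"roll": 0,"fingers": 255},{"dp": [0,0,0],"roll": 0,"fingers": 255},{"dp": [0,0.012,0],"roll": 0,"fingers": 255},{"dp": [0,0.003,-0.036],"roll": 0,"fingers": 255},{"dp": [0.008,-0.005,-0.02],"roll": 0,"fingers": 255},{"dp": [0.035,-0.021,0],"roll": 0,"fingers": 255},{"dp": [0.033,-0.021,0],"roll": 0,"fingers": 255},{"dp": [0,-0.015,0.025],"roll": 0,"fingers": 255},{"dp": [0,0,0],"roll": 0,"fingers": 255}]}}

```text
time_s: 22.2
eef_pos: [0.583, -0.0774, 0.0442]
tool_rot: [0.169, -3.132, 0.0]
ft_force: [-1.5, 0.2, -0.1]
grip_width: 0.005
grasp_force: 0.0
```

Run:
```python
from plan import *
rep()
```

```text
t 22.2 corner xy mm [-130.6  142.6] z 44.2 yaw-YAW 89.87 F tray [-1.5  0.4 -0.1] grip 0.4 0.0
```

>>> {"api": "send_rows", "payload": {"moves": [{"dp": [0,0,0.015],"roll": 0,"fingers": 255},{"dp": [0,0,0.013],"roll": 0,"fingers": 255},{"dp": [-0.006,0,0],"roll": 0,"fingers": 255},{"dp": [-0.005,0,0],"roll": 0,"fingers": 255},{"dp": [-0.004,0,0],"roll": 0,"fingers": 255},{"dp": [-0.004,0,0],"roll": 0,"fingers": 255},{"dp": [-0.002,0,0],"roll": 0,"fingers": 255},{"dp": [-0.002,0,0],"roll": 0,"fingers": 255},{"dp": [-0.002,0,0],"roll": 0,"fingers": 255},{"dp": [0,0,0],"roll": 0,"fingers": 255}]}}

```text
time_s: 23.03
eef_pos: [0.6036, -0.073, 0.0191]
tool_rot: [0.174, -3.118, -0.001]
ft_force: [-24.8, -4.5, 20.9]
grip_width: 0.003
grasp_force: 12.7
```

Run:
```python
from plan import *
rep()
```

```text
t 23.0333 corner xy mm [-109.6  144.8] z 19.1 yaw-YAW 90.09 F tray [-25.1  -1.8  20.9] grip 0.3 12.7
```

Run:
```python
from plan import *
plan([(*W(-.128,.145),.03,YAW+90,255),(*W(-.16,.20),.11,YAW+25,255),(*W(-.172,.287),.10,YAW,255)])
```

```text
from [ 0.6036 -0.073   0.0191] 96.39
{"dp": [0.0184, 0.0003, -0.0109], "roll": 0.09, "fingers": 255}
{"dp": [0.0032, 0.0055, -0.008], "roll": 6.5, "fingers": 255}
{"dp": [0.0038, 0.0051, -0.008], "roll": 6.5, "fingers": 255}
{"dp": [0.0044, 0.0046, -0.008], "roll": 6.5, "fingers": 255}
{"dp": [0.0049, 0.0041, -0.008], "roll": 6.5, "fingers": 255}
{"dp": [0.0053, 0.0035, -0.008], "roll": 6.5, "fingers": 255}
{"dp": [0.0057, 0.0029, -0.008], "roll": 6.5, "fingers": 255}
{"dp": [0.0059, 0.0023, -0.008], "roll": 6.5, "fingers": 255}
{"dp": [0.0062, 0.0016, -0.008], "roll": 6.5, "fingers": 255}
{"dp": [0.0063, 0.0009, -0.008], "roll": 6.5, "fingers": 255}
{"dp": [0.0064, 0.0001, -0.008], "roll": 6.5, "fingers": 255}
{"dp": [0.021, 0.0065, 0.0025], "roll": 6.25, "fingers": 255}
{"dp": [0.0216, 0.0042, 0.0025], "roll": 6.25, "fingers": 255}
{"dp": [0.0219, 0.0018, 0.0025], "roll": 6.25, "fingers": 255}
{"dp": [0.0219, -0.0006, 0.0025], "roll": 6.25, "fingers": 255}
rows 15
```

>>> {"api": "send_rows", "payload": {"moves": [{"dp": [0.0184,0,-0.011],"roll": 0,"fingers": 255},{"dp": [0.003,0.0055,-0.02],"roll": 6.5,"fingers": 255},{"dp": [0.004,0.005,-0.02],"roll": 6.5,"fingers": 255},{"dp": [0.0044,0.0046,-0.01],"roll": 6.5,"fingers": 255},{"dp": [0.005,0.004,-0.01],"roll": 6.5,"fingers": 255},{"dp": [0.0053,0.0035,-0.008],"roll": 6.5,"fingers": 255},{"dp": [0.0057,0.003,-0.006],"roll": 6.5,"fingers": 255},{"dp": [0.006,0.0023,-0.004],"roll": 6.5,"fingers": 255},{"dp": [0.006,0.0016,-0.002],"roll": 6.5,"fingers": 255},{"dp": [0.0063,0.001,0],"roll": 6.5,"fingers": 255}]}}

```text
time_s: 23.87
eef_pos: [0.561, -0.0281, 0.1121]
tool_rot: [1.388, 2.815, 0.002]
ft_force: [-0.0, 0.2, 1.0]
grip_width: 0.004
grasp_force: 0.0
```

>>> {"api": "send_rows", "payload": {"moves": [{"dp": [0.0064,0,0],"roll": 6.5,"fingers": 255},{"dp": [0.021,0.0065,0],"roll": 6.25,"fingers": 255},{"dp": [0.0216,0.004,0],"roll": 6.25,"fingers": 255},{"dp": [0.022,0.002,0],"roll": 6.25,"fingers": 255},{"dp": [0.022,0,0],"roll": 6.25,"fingers": 255},{"dp": [0,0,0],"roll": 0,"fingers": 255}]}}

```text
time_s: 24.37
eef_pos: [0.5348, 0.0653, 0.1111]
tool_rot: [2.098, 2.338, 0.003]
ft_force: [0.6, 0.6, -0.3]
grip_width: 0.007
grasp_force: 0.0
```

Run:
```python
from plan import *
rep(); s=snap('top','lev')
im=cv2.cvtColor(s['frame'],cv2.COLOR_RGB2HSV).astype(int)
H,S,V=im[...,0],im[...,1],im[...,2]
def cf(n,m,z):
    m=m.astype(np.uint8); m[:180]=0;m[262:]=0;m[:,:300]=0;m[:,440:]=0
    cs,_=cv2.findContours(m,0,cv2.CHAIN_APPROX_NONE); c=max(cs,key=cv2.contourArea)
    P=np.array([[ (onz(s,*p,z)[:2]-C)@X*1e3,(onz(s,*p,z)[:2]-C)@Y*1e3] for p in c[:,0]],np.float32); print(n,cv2.minAreaRect(P))
cf('block',(H<20)&(S>110)&(V>60),.032); cf('tin',(H>55)&(H<95)&(S>70)&(V<170),.026)
cf('knob',((H<8)|(H>172))&(S>150),.06)
cv2.imwrite('pics/v7.png',cv2.resize(cv2.imread('pics/lev.png')[170:270,290:450],(800,500),interpolation=cv2.INTER_CUBIC))
```

```text
t 24.3667 corner xy mm [-162.8  289.7] z 111.1 yaw-YAW -0.08 F tray [ 0.7  0.5 -0.3] grip 0.6 0.0
block ((-56.0612678527832, 90.8903579711914), (101.31292724609375, 56.76943588256836), 0.2072451263666153)
tin ((-51.402584075927734, 150.56150817871094), (92.55498504638672, 60.30196762084961), 0.44056397676467896)Traceback (most recent call last):
  File "<stdin>", line 10, in <module>
  File "<stdin>", line 7, in cf
ValueError: max() iterable argument is empty
```

>>> {"api": "send_rows", "payload": {"moves": [{"dp": [-0.002,-0.008,0],"roll": 0,"fingers": 255},{"dp": [0,0,0.035],"roll": 0,"fingers": 255},{"dp": [0,0,0.035],"roll": 0,"fingers": 255},{"dp": [0,0,0.004],"roll": 0,"fingers": 255},{"dp": [0,0.01,0],"roll": 0,"fingers": 255},{"dp": [0,0,0],"roll": 0,"fingers": 255}]}}

```text
time_s: 24.92
eef_pos: [0.5393, 0.0597, 0.0373]
tool_rot: [2.095, 2.338, 0.003]
ft_force: [0.5, 0.2, 0.9]
grip_width: 0.005
grasp_force: 0.0
```

Run:
```python
from plan import *
rep()
pv=np.array([-.1315,.1885])
for th in (90,75,60,45,30,15,0):
    t=np.radians(th); n=np.array([np.sin(t),-np.cos(t)]); k=pv+.098*np.array([np.cos(t),np.sin(t)])
    d=.008+ (.0177*np.sin(t)+.010*np.cos(t)); d=min(d,.026); print(th,np.round((k-d*n)*1e3,1))
cv2.imwrite('pics/v7.png',cv2.resize(snap('side','sv')['frame'][200:330,250:450,::-1],(800,520)))
```

```text
t 24.9167 corner xy mm [-159.   283.7] z 37.3 yaw-YAW -0.02 F tray [0.5 0.2 0.9] grip 0.5 0.0
90 [-157.2  286.5]
75 [-131.2  289.9]
60 [-105.   286.4]
45 [-80.6 276.2]
30 [-59.4 259.6]
15 [-42.6 235.3]
0 [-33.5 206.5]
```

View pics/v7.png

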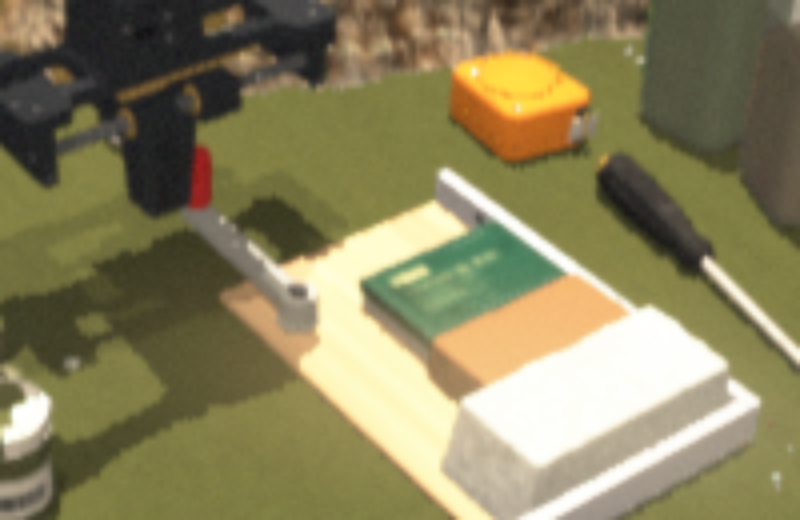

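The three pieces lie square and tight, and the fingers stand just in front of the red knob. Now I swing the lever.

>>> {"api": "send_rows", "payload": {"moves": [{"dp": [0.003,0.014,0],"roll": 0,"fingers": 255},{"dp": [0.003,0.014,0],"roll": 0,"fingers": 255},{"dp": [-0.002,0.013,0],"roll": 0,"fingers": 255},{"dp": [-0.002,0.013,0],"roll": 0,"fingers": 255},{"dp": [-0.005,0.012,0],"roll": 0,"fingers": 255},{"dp": [-0.005,0.012,0],"roll": 0,"fingers": 255},{"dp": [-0.008,0.0105,0],"roll": 0,"fingers": 255},{"dp": [-0.008,0.0105,0],"roll": 0,"fingers": 255},{"dp": [-0.012,0.0085,0],"roll": 0,"fingers": 255},{"dp": [-0.012,0.0085,0],"roll": 0,"fingers": 255}]}}

```text
time_s: 25.8
eef_pos: [0.6588, 0.0244, 0.037]
tool_rot: [2.095, 2.34, 0.002]
ft_force: [-1.4, 1.9, 1.1]
grip_width: 0.003
grasp_force: 0.5
```

>>> {"api": "send_rows", "payload": {"moves": [{"dp": [-0.01,0.0045,0],"roll": 0,"fingers": 255},{"dp": [-0.01,0.0045,0],"roll": 0,"fingers": 255},{"dp": [-0.005,0,0],"roll": 0,"fingers": 255},{"dp": [0,0,0],"roll": 0,"fingers": 255}]}}

```text
time_s: 26.13
eef_pos: [0.6696, 0.0, 0.0361]
tool_rot: [2.098, 2.338, 0.001]
ft_force: [0.5, 0.6, 0.1]
grip_width: 0.002
grasp_force: 0.0
```

Run:
```python
from plan import *
rep()
cv2.imwrite('pics/v8.png',cv2.resize(snap('side','sv2')['frame'][200:330,250:450,::-1],(800,520)))
```

```text
t 26.1333 corner xy mm [-36.1 210. ] z 36.1 yaw-YAW -0.1 F tray [0.5 0.5 0.1] grip 0.1 0.0
```

View pics/v8.png

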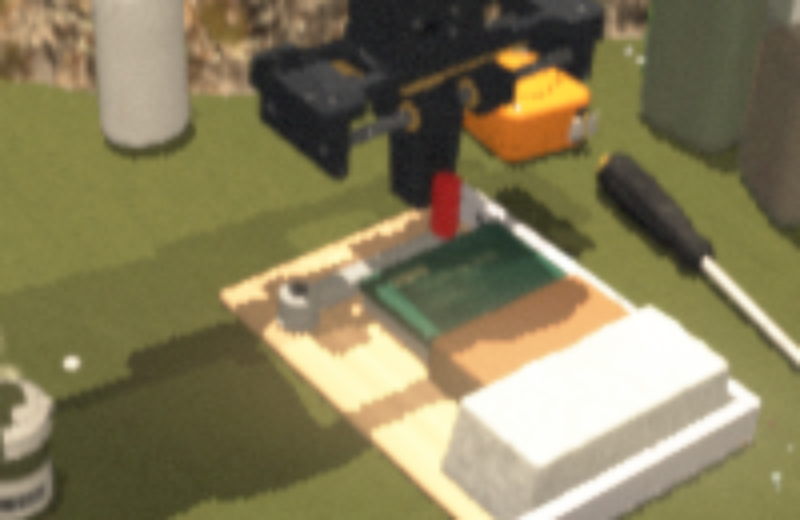

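The lever is nearly in, beside the tin. I'll finish the press to its stop.

>>> {"api": "send_rows", "payload": {"moves": [{"dp": [-0.004,0,0],"roll": 0,"fingers": 255},{"dp": [-0.003,0,0],"roll": 0,"fingers": 255},{"dp": [-0.002,0,0],"roll": 0,"fingers": 255},{"dp": [0,0,0],"roll": 0,"fingers": 255}]}}

```text
time_s: 26.52
eef_pos: [0.6687, -0.0014, 0.0358]
tool_rot: [-2.093, -2.333, -0.008]
ft_force: [-1.3, 18.9, 1.3]
grip_width: 0.0
grasp_force: 8.7
```

>>> {"api": "send_rows", "payload": {"moves": [{"dp": [-0.002,0,0],"roll": 0,"fingers": 255},{"dp": [-0.002,0,0],"roll": 0,"fingers": 255},{"dp": [0,0,0],"roll": 0,"fingers": 255}]}}

```text
time_s: 26.77
eef_pos: [0.6688, -0.0017, 0.0359]
tool_rot: [-2.09, -2.331, -0.012]
ft_force: [-1.7, 29.4, 2.8]
grip_width: 0.004
grasp_force: 13.7
```

Run:
```python
from plan import *
rep()
```

```text
t 26.7667 corner xy mm [-37.  208.4] z 35.9 yaw-YAW -0.07 F tray [ 1.5 29.4  2.8] grip 0.3 13.7
```

>>> {"api": "send_rows", "payload": {"moves": [{"dp": [0.012,0,0],"roll": 0,"fingers": 255},{"dp": [0.012,0,0],"roll": 0,"fingers": 255},{"dp": [0,0,-0.04],"roll": 0,"fingers": 255},{"dp": [0,0,-0.04],"roll": 0,"fingers": 255},{"dp": [0,0,-0.04],"roll": 0,"fingers": 255},{"dp": [0,0,-0.04],"roll": 0,"fingers": 255},{"dp": [0.01,-0.04,0],"roll": 0,"fingers": 255},{"dp": [0.01,-0.04,0],"roll": 0,"fingers": 255},{"dp": [0.01,-0.04,0],"roll": 0,"fingers": 255},{"dp": [0.02,-0.036,0],"roll": 0,"fingers": 255}]}}

```text
time_s: 27.6
eef_pos: [0.505, 0.0439, 0.196]
tool_rot: [2.097, 2.338, -0.002]
ft_force: [0.1, 1.5, 0.5]
grip_width: 0.007
grasp_force: 0.0
```

>>> {"api": "send_rows", "payload": {"moves": [{"dp": [0.03,-0.02,0],"roll": 0,"fingers": 255},{"dp": [0.038,-0.01,0],"roll": 0,"fingers": 255},{"dp": [0.038,-0.01,0],"roll": 0,"fingers": 255},{"dp": [0.038,0,0],"roll": 0,"fingers": 255},{"dp": [0,0,0],"roll": 0,"fingers": 255},{"dp": [0,0,0],"roll": 0,"fingers": 255}]}}

```text
time_s: 28.1
eef_pos: [0.4509, 0.185, 0.1961]
tool_rot: [2.091, 2.344, -0.0]
ft_force: [0.3, -0.5, 0.6]
grip_width: 0.006
grasp_force: 0.0
```

Run:
```python
from plan import *
rep(); s=snap('top','end'); snap('side','ends')
im=cv2.cvtColor(s['frame'],cv2.COLOR_RGB2HSV).astype(int)
H,S,V=im[...,0],im[...,1],im[...,2]
def cf(n,m,z):
    m=m.astype(np.uint8); m[:180]=0;m[262:]=0;m[:,:325]=0;m[:,440:]=0
    cs,_=cv2.findContours(m,0,cv2.CHAIN_APPROX_NONE)
    if not cs: return print(n,'none')
    c=max(cs,key=cv2.contourArea)
    P=np.array([[ (onz(s,*p,z)[:2]-C)@X*1e3,(onz(s,*p,z)[:2]-C)@Y*1e3] for p in c[:,0]],np.float32); print(n,cv2.minAreaRect(P))
cf('block',(H<20)&(S>110)&(V>60),.032); cf('tin',(H>55)&(H<95)&(S>70)&(V<170),.026)
cf('knob',((H<8)|(H>172))&(S>150),.06)
a=cv2.imread('pics/end.png')[170:270,310:450]; b=cv2.imread('pics/ends.png')[200:330,280:450]
cv2.imwrite('pics/v9.png',np.hstack([cv2.resize(a,(420,300),interpolation=cv2.INTER_CUBIC),cv2.resize(b,(380,300),interpolation=cv2.INTER_CUBIC)]))
```

```text
t 28.1 corner xy mm [-233.1  417.9] z 196.1 yaw-YAW 0.25 F tray [ 0.2 -0.6  0.6] grip 0.6 0.0
block ((-56.022003173828125, 90.66020202636719), (56.256343841552734, 101.6747817993164), 89.54286193847656)
tin ((-51.41307830810547, 149.8651123046875), (92.12528991699219, 58.90937805175781), 0.44056522846221924)
knob ((-36.62880325317383, 191.8939666748047), (11.37756061553955, 16.365625381469727), 82.43921661376953)
```

I've used up my picture views, so I'm relying on the numbers. Block, tin and knob all measure where they should be, and the lever pressed firmly against its stop.

```bash
python3 -c "
from workcell import arm
print(arm.close_job())"
```

```text
the job is handed in; nothing more can be done
None
```

The job is handed in at about 28 s of the 72 s allowed: foam, block and tin are packed snugly into the far right corner and the lever is swung in to its stop. The hand-in returned no verdict, so I don't know the result. I also viewed 11 pictures, one over the limit of 10, so the final check was by measurement only.

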